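Turn the picking probe and load the live-cell imager

ROBOT

A 7-joint arm with a two-finger parallel gripper is mounted at the origin on the work surface. World frame = base frame: x ahead of the robot, y to its left, z up, the work surface at z = 0. Lengths are in m, angles in rad, forces in N, time in s.
With the tool pointing down it reaches from about 0.425 to 0.825 m from the base axis. Payload 3.6 kg.
Tool frame: the origin (TCP) lies between the finger pads; the fingertips stand 11 mm ahead of it and the grasp point (between the pads) lies 8 mm behind it (env.tip_reach is the distance from the TCP to the fingertips, in m); z points along the fingers, y is the line along which they close (so a half turn about z gives the same grasp; the last joint's range is limited). The gripper opens to 93 mm and grips with 3 to 60 N. Pads are 15 mm wide; open, the fingers measure 128 mm over their backs; the gripper's body (75 mm by 188 mm) begins 65 mm behind the grasp point.
Start: joints at [-1.167, 0.615, -0.013, 1.423, 0.008, 1.103, -0.04], TCP at [0.271, 0.591, 0.195] pointing down, gripper open.
Joint ranges: [-3.12, 3.12], [-0.3, 2.06], [-1.34, 1.32], [0.26, 2.42], [-1.36, 4.5], [0.01, 1.98], [-2.84, 2.84]. Speed limits (rad/s): [2.79, 2.79, 3.14, 3.14, 3.14, 3.14, 3.14].

INTERFACE

Orientations are given as a 3x3 rotation matrix whose columns are the frame's x, y, z axes.
In Python, from cell import env gives the robot as it stands. The module is installed in compiled form; this text tells all that it offers.
- The arm moves only by the shell command python3 -m creep 'ROWS'. ROWS is JSON, a list of rows, each a list of 7 numbers: the shift along the tool's x, y, z in units of 0.8 m (1.0 is 0.8 m), then the turn, a rotation vector about the tool's x, y, z in units of pi rad (1.0 is pi rad), then the closure, from -1 (fully open) to 1 (shut), so that 0 is half open. A call has 1 to 8 rows; each row is the pose to reach, as a shift and turn from the pose commanded when the call began, along the tool's axes at that moment, turning the shorter way round; what a row does not reach only later rows make up. A row lasts 1/10 s, in which the tool goes at most 50 mm and 8.59 degrees, less where a joint would pass 70% of its speed; a pose out of reach is approached as far as the arm can. A call with a number of a shift or a turn outside -1 to 1 is refused whole. A call with a gripper value outside its range is refused whole. The fingers move at their own pace and stop on an object; the grip force is fixed at half the most. Time passes only in rows, so rows that repeat a pose let the fingers close. It gives the time, the measured TCP pose, the force, the opening and the grip force at its end, in the units of the state.
- env.read_state(): the state, without advancing time (a new reading comes with each control period).
- env.get_image(name): name is "scene" or "side" or "wrist"; returns the picture (384x512x3 uint8, red, green, blue); there is no depth.
- env.camera_model(name): a dict with "intrinsics" (3x3 intrinsics, pixels), "R" (3x3) and "t" (3): a world point X has camera coordinates R X + t. Camera axes: x right, y down, z forward; pixel columns grow to the right and rows downward; lengths in m; the calibration is good to about 2 mm. A picture is of the moment at which its call begins: read the wrist's pose just before it. camera_model takes no time and is no camera call; for the wrist camera it gives the pose at the moment of the call.
- env.sign_off(): hands the job in; it is judged then, once.
The state is a dict: "time_s": time; "joints": joint angles; "joint_vel": joint speeds; "joint_efforts": joint torques, N m; "tcp_pos": TCP position; "tcp_rot": TCP orientation; "ft_force": force on the tool from outside, world axes, zero at the start; "torque": the same for the moment, N m; "gripper_width": finger opening in m; "grip_force": force on a finger pad.
Only numpy, scipy, OpenCV 4.12 (cv2) and the standard library are available. Lean on these libraries where they do the work, as an engineer would, in place of code of your own. Each camera call takes 0.05 s, during which the arm holds its last target. There are 200 camera calls.

TASK

Get the cell-picking station ready for the next run. First draw the probe carriage all the way back to its rear stop; with it back, take the double-ended probe out of its holder, turn it end for end and push it fully home again so that the clean green-banded end sticks out towards the wells, and work every chamber standing on the bench down into the well with its own ring colour until it bottoms out (the wells grip snugly; twisting as you press helps). Last, run the carriage forward to its front stop so that the clean tip is over the red well, without knocking the wash bottle, slide box or timer about.

Things in the scene. Friction and masses are not known exactly. Their poses are not given: they have to be found in the camera images.
- station: Fixed unit 160 by 600 mm: low white imager with a black stage plate (120 by 270, plate top 89 mm over the bench) and, at its +y end, a manipulator with a carriage on a rail along y. Origin on the bench under its middle line; z up, y from the wells to the manipulator; stands within 0.12 rad of square, front edge (80 mm from origin) towards the robot.
- well_red (a point): Centre of the floor of the red-ringed well, next to the manipulator. Wells: round, 57.6 mm across, 14 mm deep (floor 75 mm over the bench), 2 mm chamfer, in a line along the station's y 85 mm apart (red, yellow, blue), coloured ring painted round each mouth. Axes as the station's.
- well_yellow (a point): Centre of the floor of the yellow-ringed (middle) well. In every well three sprung rubber nubs half-way down hold a chamber up some 5 to 7 mm short of the floor until it is pressed past them: about 10 to 15 N straight down, about half of that while it is being twisted (0.5 rad or so).
- well_blue (a point): Centre of the floor of the blue-ringed well, farthest from the manipulator.
- chamber_red: Open aluminium live-cell chamber, red band and rim, 56 mm across, 48 mm tall, 0.16 kg, foot tapered to 51 mm over the lowest 9 mm. Origin: centre of its underside; z up. Starts upright on the bench in front of the station. Home in its well it stands 34 mm proud of the stage plate, so keep the fingertips at least 17 mm above its underside. Always present.
- chamber_yellow: The same chamber with a yellow band; may be absent (then None).
- chamber_blue: The same chamber with a blue band; may be absent (then None).
- probe: Double-ended probe, bar 170 mm long, 0.12 kg. Origin: its centre; x along it to the clean end. Middle: dark square collar 36 mm long, 20 by 20 mm (the grip), then each way a 12 by 12 mm shank 45 mm long and a 22 mm taper to a 5 mm tip. +x end clean: bright steel, green band. -x end used: purple. Starts level in the holder, used end out; unclamped, it slides out along the bore.
- probe_clean_tip (a point): Tip of the probe's clean (bright, green-banded) end, 85 mm from the probe's centre.
- probe_used_tip (a point): Tip of the probe's used (purple) end, 85 mm from the probe's centre.
- bore_mouth (a point): Centre of the bore's mouth in the holder's front face; moves with the carriage. Level through-bore 13.6 mm square, 86 mm long, axis 160 mm over the bench. y points into the bore, away from the wells; z up. Holder: 40 mm wide, top 21 mm above the axis. With the probe home its collar touches this face, its centre 18 mm in front (-y).
- carriage (a joint): Place of the carriage on its rail, m: 0 = front stop (probe tip over the red well), 0.110 = rear stop; grows as it goes back along the station's +y. About 3 N of rubbing; it stays where it is left. Starts at the front stop.
- carriage_knob (a point): Middle of the carriage's upright round black knob, 22 mm across and 36 mm tall (this point 20 mm above its foot), on top of the holder, 60 mm behind the bore mouth; slide the carriage by it.
- wash_bottle: White wash bottle with orange cap and bent spout, 64 mm across, 180 mm tall; origin at the centre of its base. Leave it alone.
- slide_box: Closed blue slide box, 75 by 95 by 30 mm; origin at the centre of its underside. Leave it alone.
- lab_timer: White bench timer, 50 by 66 by 22 mm; origin at the centre of its underside. Leave it alone.

How it is judged:
By the outcome, as a careful person would: the job done as asked, in the order asked, and still so for the second after the job is handed in, with the robot touching nothing.
Of chamber_yellow, chamber_blue only 1 to 2 are there at a start; the rules pass over those that are not, and their reading is None.
At some moment in a run one of chamber_red, chamber_yellow, chamber_blue may be knocked a few centimetres aside while the robot is not near it.
Once in a run the grip may slacken for a moment while it holds something.
It also fails if it takes over 192 s, if anything falls off the work surface, if the arm or the gripper's body presses on something with over 40 N, if the wrist force passes 120 N, or if a joint passes its speed limit or range.

## Working session

There is one attempt and no reset: what is moved stays moved. The work goes in short steps, Python scripts to look and compute and a shell command to move; the robot and the scene stay as the last step left them, time stands still between calls to the robot, and variables do not carry over. Pictures are saved under pics/ and viewed, at most 14 in all, crops included, and the job is handed in when it is done.

```bash
mkdir -p pics; ls
cat > h.py <<'E'
import numpy as np, cv2
from cell import env
def save(name,fn):
    im=env.get_image(name); cv2.imwrite('pics/'+fn,im[:,:,::-1]); return im
def ray(cam,px):
    m=env.camera_model(cam) if isinstance(cam,str) else cam
    K,R,t=map(np.array,(m['intrinsics'],m['R'],m['t']))
    d=R.T@np.linalg.inv(K)@np.array([px[0],px[1],1.]); c=-R.T@t
    return c,d/np.linalg.norm(d)
def onz(cam,px,z):
    c,d=ray(cam,px); return c+d*(z-c[2])/d[2]
def tri(obs):
    A=np.zeros((3,3));b=np.zeros(3)
    for cam,px in obs:
        c,d=ray(cam,px);P=np.eye(3)-np.outer(d,d);A+=P;b+=P@c
    return np.linalg.solve(A,b)
def proj(cam,X):
    m=env.camera_model(cam); p=np.array(m['R'])@X+np.array(m['t']); p=np.array(m['intrinsics'])@p; return p[:2]/p[2]
E
python3 - <<'E'
from h import *
np.set_printoptions(precision=4,suppress=True)
s=env.read_state()
for k,v in s.items(): print(k,np.array(v))
for n in('scene','side','wrist'):
    m=env.camera_model(n); print(n,m['intrinsics'],-np.array(m['R']).T@m['t'],np.array(m['R']))
    save(n,n+'0.png')
E
```

```text
pics
time_s 0.0
joints [-1.1675  0.6159 -0.0126  1.4249  0.0081  1.1034 -0.0404]
joint_vel [ 0.0018 -0.0012  0.0008  0.0012 -0.0012 -0.0005  0.    ]
joint_efforts [  0.     -45.8927   0.2091 -16.5746  -0.061    0.0207   0.0002]
tcp_pos [0.2705 0.5901 0.1935]
tcp_rot [[-0.9091  0.4166 -0.001 ]
 [ 0.4166  0.9091 -0.0023]
 [-0.     -0.0026 -1.    ]]
ft_force [-0.1685 -1.0105  0.5493]
torque [ 0.0562  0.0049 -0.0117]
grip_force 0.0
gripper_width 0.09291755796672764
scene [[467.9435   0.     262.0287]
 [  0.     467.9435 190.8261]
 [  0.       0.       1.    ]] [1.3658 0.2206 1.0464] [[-0.284   0.9588  0.0091]
 [ 0.6913  0.2113 -0.6909]
 [-0.6644 -0.1899 -0.7229]]
side [[380.4182   0.     254.5127]
 [  0.     380.4182 191.1754]
 [  0.       0.       1.    ]] [ 0.4532 -1.0674  0.8499] [[ 0.9975 -0.0699 -0.0018]
 [-0.0401 -0.5504 -0.8339]
 [ 0.0574  0.832  -0.5518]]
wrist [[289.7924   0.     254.5792]
 [  0.     289.7924 196.7942]
 [  0.       0.       1.    ]] [0.1967 0.6255 0.3842] [[ 0.4175  0.9087 -0.002 ]
 [ 0.8695 -0.3988  0.2915]
 [ 0.2641 -0.1234 -0.9566]]
```

View pics/scene0.png

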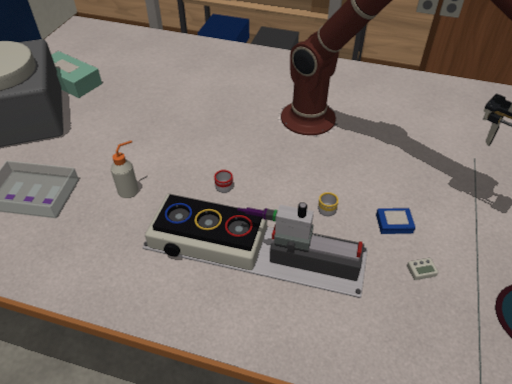

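View pics/side0.png

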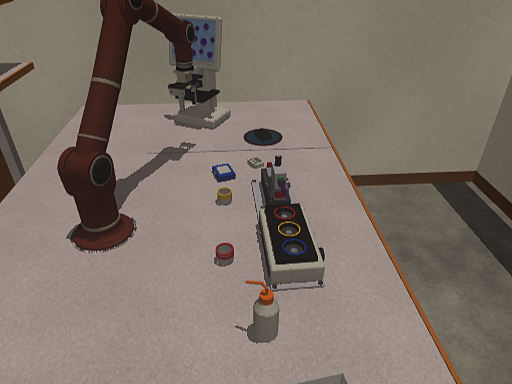

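The scene view shows the blue, yellow and red wells at (178,213), (208,219) and (238,226), and the knob at (302,210). The red chamber is at (223,180) and the yellow at (328,203); there is no blue one. The side view agrees. Next I'll measure them.

```bash
cat >> h.py <<'E'
def blobs(im,col,mn=12):
    h=cv2.cvtColor(im,cv2.COLOR_RGB2HSV).astype(int);H,S,V=h[...,0],h[...,1],h[...,2]
    m={'red':((H<6)|(H>172))&(S>130)&(V>90),'yellow':(H>17)&(H<32)&(S>120)&(V>90),'blue':(H>105)&(H<125)&(S>140)&(V>70),
       'green':(H>50)&(H<85)&(S>110)&(V>50),'purple':(H>130)&(H<160)&(S>90)&(V>30)}[col].astype(np.uint8)
    m=cv2.morphologyEx(m,cv2.MORPH_CLOSE,np.ones((3,3),np.uint8))
    out=[]
    for c in cv2.findContours(m,cv2.RETR_EXTERNAL,cv2.CHAIN_APPROX_NONE)[0]:
        if len(c)<mn: continue
        (x,y),(a,b),t=cv2.fitEllipse(c); out.append((round(x,1),round(y,1),round(a,1),round(b,1),cv2.boundingRect(c)))
    return out
E
python3 - <<'E'
from h import *
for n in('scene','side'):
    im=cv2.imread(f'pics/{n}0.png')[:,:,::-1].copy()
    for c in('red','yellow','blue','green','purple'):
        for b in blobs(im,c): 
            print(n,c,b,'z89',onz(n,b[:2],.089).round(4)[:2],'z45',onz(n,b[:2],.045).round(4)[:2])
E
```

```text
scene red (359.4, 247.8, 3.5, 12.2, (357, 242, 5, 12)) z89 [0.6055 0.2626] z45 [0.5706 0.2645]
scene red (273.0, 234.1, 1.9, 8.2, (272, 230, 3, 9)) z89 [0.6268 0.0406] z45 [0.5928 0.0323]
scene red (238.2, 225.2, 19.7, 25.6, (225, 215, 27, 22)) z89 [ 0.6248 -0.0555] z45 [ 0.5907 -0.0682]
scene red (222.6, 177.8, 15.5, 17.1, (214, 170, 18, 17)) z89 [ 0.4691 -0.1553] z45 [ 0.4279 -0.1726]
scene red (306.6, 132.0, 0.0, 7.9, (305, 132, 7, 1)) z89 [0.1925 0.032 ] z45 [0.1386 0.0233]
scene yellow (207.8, 219.0, 20.3, 26.8, (194, 209, 28, 21)) z89 [ 0.6281 -0.14  ] z45 [ 0.5942 -0.1565]
scene yellow (328.0, 201.4, 17.9, 18.9, (319, 193, 19, 18)) z89 [0.4712 0.1557] z45 [0.4301 0.1527]
scene blue (395.5, 220.6, 26.2, 38.2, (378, 209, 37, 25)) z89 [0.4871 0.3421] z45 [0.4467 0.3477]
scene blue (177.9, 212.7, 19.6, 26.7, (165, 203, 27, 21)) z89 [ 0.6308 -0.2252] z45 [ 0.597  -0.2457]
scene green (274.1, 214.7, 2.4, 9.9, (273, 210, 4, 11)) z89 [0.5618 0.0256] z45 [0.5248 0.0166]
scene purple (255.9, 212.2, 7.2, 32.9, (237, 208, 30, 11)) z89 [ 0.5676 -0.0241] z45 [ 0.5309 -0.0353]
scene purple (
[... 834 characters left out ...]
9 [ 0.6279 -0.2253] z45 [ 0.638  -0.1766]
side blue (223.1, 169.5, 11.6, 18.1, (213, 164, 22, 13)) z89 [0.4189 0.2443] z45 [0.4169 0.3202]
side purple (282.8, 187.0, 3.9, 17.1, (279, 181, 8, 16)) z89 [0.6382 0.1001] z45 [0.6489 0.1676]
side purple (209.1, 54.5, 4.2, 5.3, (207, 52, 5, 6)) z89 [0.3103 2.067 ] z45 [0.302  2.2482]
side purple (192.9, 52.8, 3.6, 7.3, (191, 49, 5, 8)) z89 [0.1784 2.1317] z45 [0.1625 2.3166]
side purple (203.2, 41.2, 4.9, 6.4, (201, 38, 6, 7)) z89 [0.2435 2.5469] z45 [0.2314 2.7559]
side purple (195.0, 37.8, 2.3, 6.1, (194, 35, 3, 6)) z89 [0.1615 2.6953] z45 [0.1446 2.9129]
side purple (205.8, 26.0, 4.4, 5.7, (204, 23, 5, 7)) z89 [0.2405 3.2685] z45 [0.2282 3.5192]
```

Run:
```python
import cv2,numpy as np
a=cv2.imread('pics/scene0.png')[165:295,140:375]; b=cv2.imread('pics/side0.png')[140:300,195:345]
a=cv2.resize(a,None,fx=2.4,fy=2.4,interpolation=cv2.INTER_CUBIC); b=cv2.resize(b,None,fx=1.5,fy=1.5)
c=np.zeros((600,570,3),np.uint8);c[:a.shape[0],:a.shape[1]]=a;c[320:320+b.shape[0],:b.shape[1]]=b
w=cv2.resize(cv2.imread('pics/wrist0.png'),(320,240));c[330:570,240:560]=w
cv2.imwrite('pics/m1.png',c)
```

```text
(no output)
```

View pics/m1.png

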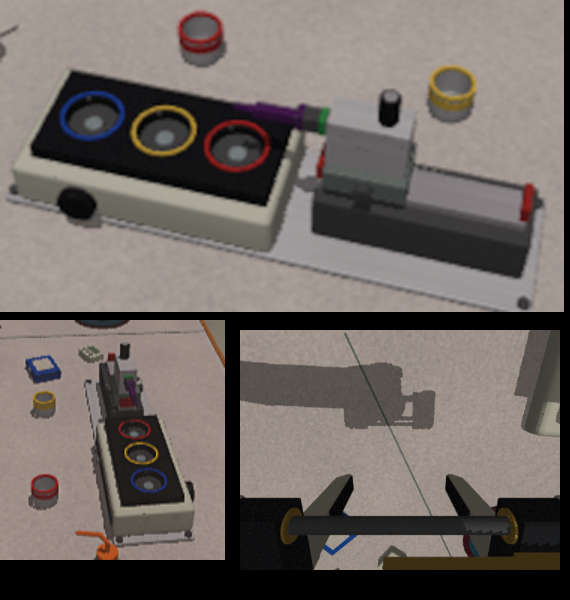

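The crop shows the purple end pointing at the red well, the green band at the holder face at (274,214) in the scene picture, and the upright knob. Next I'll check the station geometry and work out the first move.

```bash
cat >> h.py <<'E'
from scipy.spatial.transform import Rotation as Ro
WR=np.array([.6255,-.0555]); YAW=.0205
XS=np.array([np.cos(YAW),np.sin(YAW)]); YS=np.array([-np.sin(YAW),np.cos(YAW)])
def st(x,y): return WR+x*XS+y*YS   # station axes, origin well_red
def plan(p,yaw,s=None):
    """rows for TCP at p, tool down with tool-y at world yaw"""
    s=s or env.read_state(); R=np.array(s['tcp_rot']); y=np.array([np.cos(yaw),np.sin(yaw),0]); z=np.array([0,0,-1.])
    D=np.column_stack([np.cross(y,z),y,z])
    d=R.T@(np.array(p)-s['tcp_pos'])/.8; r=Ro.from_matrix(R.T@D).as_rotvec()/np.pi
    print('row',d.round(4),r.round(4),'mm',(np.linalg.norm(d)*800).round(1),'deg',(np.linalg.norm(r)*180).round(2))
def rep():
    s=env.read_state(); R=np.array(s['tcp_rot'])
    print('t',round(s['time_s'],2),'p',np.round(s['tcp_pos'],4),'yawy',np.degrees(np.arctan2(R[1,1],R[0,1])).round(2),'F',np.round(s['ft_force'],1),'T',np.round(s['torque'],2),'w',round(s['gripper_width'],4),'g',round(s['grip_force'],1),'j',np.round(s['joints'],2))
E
python3 - <<'E'
from h import *
for n in('scene','side'):
    print(n,'knobtop',proj(n,[*st(0,.163),.217]),'knobmid',proj(n,[*st(0,.163),.201]),'mouth',proj(n,[*st(0,.103),.16]),'usedtip',proj(n,[*st(0,0),.16]))
    im=cv2.imread(f'pics/{n}0.png'); g=cv2.cvtColor(im,cv2.COLOR_BGR2GRAY)
    (u0,u1,v0,v1)=(292,314,198,222) if n=='scene' else (270,290,150,172)
    m=(g[v0:v1,u0:u1]<45).astype(np.uint8)
    k,l,s,c=cv2.connectedComponentsWithStats(m); print([(s[i].tolist(),(c[i]+[u0,v0]).round(1).tolist()) for i in range(1,k) if s[i][4]>15])
plan([*st(0,.163),.27],YAW)
E
```

```text
scene knobtop [301.95689162 205.5374676 ] knobmid [301.48627976 209.9780243 ] mouth [276.77091467 215.93549008] usedtip [237.31934896 207.53343771]
[([6, 8, 9, 12, 78], [301.6, 211.6])]
side knobtop [279.41703411 155.43772152] knobmid [279.26149231 159.44560229] mouth [281.3582239  178.17451354] usedtip [286.09494569 194.74044902]
[([5, 6, 6, 10, 55], [277.5, 160.6])]
row [-0.651  -0.3657 -0.0946] [-0.0006  0.0004  0.3567] mm 602.1 deg 64.2
```

```bash
python3 -m creep '[[-0.651,-0.366,-0.095,0,0,0.357,-1],[-0.651,-0.366,-0.095,0,0,0.357,-1],[-0.651,-0.366,-0.095,0,0,0.357,-1],[-0.651,-0.366,-0.095,0,0,0.357,-1],[-0.651,-0.366,-0.095,0,0,0.357,-1],[-0.651,-0.366,-0.095,0,0,0.357,-1],[-0.651,-0.366,-0.095,0,0,0.357,-1],[-0.651,-0.366,-0.095,0,0,0.357,-1]]'
python3 - <<'E'
from h import *
rep();plan([*st(0,.163),.27],YAW)
E
```

```text
time_s: 0.95
tcp_pos: [0.5048, 0.2683, 0.2453]
tcp_rot: [[-0.016, 1.0, -0.0], [1.0, 0.016, -0.0], [-0.0, -0.0, -1.0]]
ft_force: [0.1, 0.9, 0.2]
gripper_width: 0.0932
grip_force: 0.0
t 0.95 p [0.5048 0.2683 0.2453] yawy 0.9 F [0.1 0.9 0.2] T [-0.07 -0.01 -0.05] w 0.0932 g 0.0 j [-0.74  0.46  0.32  1.59 -0.16  1.12 -0.36]
row [-0.2033  0.1435 -0.0309] [-0.0001  0.     -0.0015] mm 200.6 deg 0.28
```

```bash
python3 -m creep '[[-0.203,0.143,-0.031,0,0,0,-1],[-0.203,0.143,-0.031,0,0,0,-1],[-0.203,0.143,-0.031,0,0,0,-1],[-0.203,0.143,-0.031,0,0,0,-1],[-0.203,0.143,-0.031,0,0,0,-1],[-0.203,0.143,-0.031,0,0,0,-1],[-0.203,0.143,-0.031,0,0,0,-1]]'
python3 - <<'E'
from h import *
rep();plan([*st(0,.163),.20],YAW)
im=save('wrist','w1.png')
print(proj('wrist',[*st(0,.163),.217]))
E
```

```text
time_s: 1.65
tcp_pos: [0.6209, 0.1118, 0.2693]
tcp_rot: [[-0.022, 1.0, -0.002], [1.0, 0.022, 0.001], [0.001, -0.002, -1.0]]
ft_force: [-0.4, 0.4, 0.5]
gripper_width: 0.0932
grip_force: 0.0
t 1.65 p [0.6209 0.1118 0.2693] yawy 1.26 F [-0.4  0.4  0.5] T [-0.02  0.08  0.  ] w 0.0932 g 0.0 j [-0.41  0.55  0.34  1.37 -0.19  1.26 -0.03]
row [-0.0056  0.0017  0.0866] [-0.0006 -0.0005  0.0004] mm 69.4 deg 0.15
[256.13209366 211.12122492]
```

View pics/w1.png

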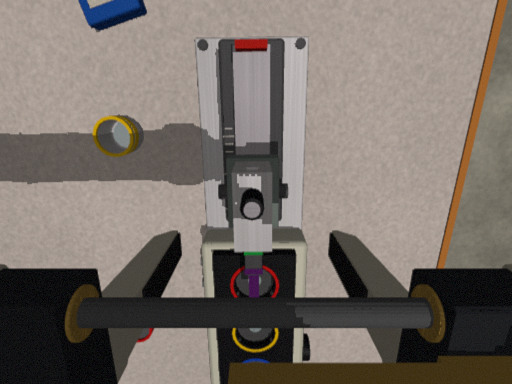

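The knob's top is at about (251,209), 4 px left of the prediction of (256,211). The red ring is near (255,285). The yellow chamber is at (116,136).

Run:
```python
from h import *
im=cv2.imread('pics/w1.png')[:,:,::-1].copy()
for c in('red','yellow','purple','green'):
    for b in blobs(im,c,15): print(c,b,onz('wrist',b[:2],.089).round(4),onz('wrist',b[:2],.048).round(4),onz('wrist',b[:2],.16).round(4))
for p in [(252,45),(203,45),(301,44),(252,240)]: print(p,onz('wrist',p,.0).round(4),onz('wrist',p,.181).round(4))
g=cv2.cvtColor(im,cv2.COLOR_RGB2GRAY)
print(g[196:222:3,236:270:2])
print(onz('wrist',(251,209),.219),st(0,.163))
```

```text
red (144.6, 334.6, 8.2, 17.7, (137, 328, 17, 14)) [ 0.4542 -0.1468  0.089 ] [ 0.436  -0.1845  0.048 ] [ 0.4858 -0.0816  0.16  ]
red (243.1, 283.3, 23.8, 30.9, (230, 268, 14, 30)) [ 0.6072 -0.0512  0.089 ] [ 0.6059 -0.0784  0.048 ] [ 0.6095 -0.0043  0.16  ]
red (264.6, 282.8, 24.5, 32.2, (263, 266, 16, 32)) [ 0.6388 -0.0497  0.089 ] [ 0.641  -0.0766  0.048 ] [ 0.6351 -0.003   0.16  ]
red (250.6, 43.5, 9.8, 40.1, (234, 39, 34, 10)) [0.6126 0.2666 0.089 ] [0.6118 0.2746 0.048 ] [0.6138 0.2528 0.16  ]
yellow (254.9, 332.9, 35.4, 43.5, (232, 328, 47, 25)) [ 0.6266 -0.1396  0.089 ] [ 0.6274 -0.1765  0.048 ] [ 0.6251 -0.0758  0.16  ]
yellow (113.7, 135.3, 40.6, 42.8, (92, 116, 45, 41)) [0.4423 0.1589 0.089 ] [0.4227 0.155  0.048 ] [0.4761 0.1657 0.16  ]
purple (253.2, 280.3, 16.6, 32.7, (244, 269, 19, 29)) [ 0.622  -0.0458  0.089 ] [ 0.6223 -0.0724  0.048 ] [6.214e-01 1.000e-04 1.600e-01]
green (251.2, 253.2, 2.6, 26.9, (244, 252, 19, 4)) [ 0.6182 -0.0018  0.089 ] [ 0.6181 -0.0235  0.048 ] [0.6184 0.0357 0.16  ]
(252, 45) [0.613  0.2821 0.    ] [0.6154 0.2475 0.181 ]
(203, 45) [0.5429 0.2805 0.    ] [0.5729 0.2466 0.181 ]
(301, 44) [0.6831 0.2849 0.    ] [0.6579 0.2492 0.181 ]
(252, 240) [ 0.619  -0.0234  0.    ] [0.619  0.0622 0.181 ]
[[ 89  88  86  27   8  13  12   8   0  11   0  13   6  33  93  90  91]
 [ 88  89  87   5   5  15  25  29  35  34  23   1  13  14  93  86  94]
 [146  90  74   4  10  35  88 117 121 107  51  34  25  10  85  90  95]
 [ 91  88  43   8  45 135 135 138 134 137 137 121  34  25  86  89  92]
 [ 90  91  31  14 127 128 132 128 131 129 131 134  70  26  68  90  92]
 [ 86  88  47  19 131 134 137 132 132 135 135 134  70  22  88  89  92]
 [ 92  88  87  26  58 134 133 133 133 134 134 120  22  48  91  89  92]
 [ 90  94  90  87  45  24  84 110 114  99  54  23  76  90  91  89  91]
 [163 161 160 157 162 162 149 142 114 146 150 166 169 105  89  88  92]]
[0.61756965 0.11005956 0.219     ] [0.62215873 0.10746575]
```

```bash
sed -i 's/^WR=.*/WR=np.array([.6238,-.0545]); YAW=.033/' h.py
python3 - <<'E'
from h import *
plan([*st(0,.163),.20],YAW)
E
```

```text
row [-0.0049 -0.0029  0.0868] [-0.0005 -0.0005 -0.0032] mm 69.6 deg 0.59
```

```bash
python3 -m creep '[[-0.005,-0.003,0.05,0,0,-0.003,-1],[-0.005,-0.003,0.086,0,0,-0.003,-1],[-0.005,-0.003,0.086,0,0,-0.003,-1],[-0.005,-0.003,0.086,0,0,-0.003,1],[-0.005,-0.003,0.086,0,0,-0.003,1],[-0.005,-0.003,0.086,0,0,-0.003,1],[-0.005,-0.003,0.086,0,0,-0.003,1],[-0.005,-0.003,0.086,0,0,-0.003,1]]';  python3 - <<'E'
from h import *
rep();s=env.read_state();p=s['tcp_pos'];plan([*(np.array(p[:2])+.11*YS),p[2]],YAW)
E
```

```text
time_s: 2.5
tcp_pos: [0.6198, 0.1058, 0.2019]
tcp_rot: [[-0.029, 1.0, 0.001], [1.0, 0.029, 0.0], [0.0, 0.001, -1.0]]
ft_force: [-0.0, 0.7, -0.3]
gripper_width: 0.0577
grip_force: 0.0
t 2.5 p [0.6198 0.1058 0.2019] yawy 1.66 F [-0.   0.7 -0.3] T [-0.06  0.1  -0.03] w 0.0577 g 0.0 j [-0.39  0.59  0.33  1.49 -0.2   1.1   0.  ]
row [ 0.1375 -0.0006  0.    ] [ 0.0004 -0.0001 -0.0013] mm 110.0 deg 0.25
```

```bash
python3 -m creep '[[0,0,0,0,0,0,1],[0,0,0,0,0,0,1],[0,0,0,0,0,0,1],[0,0,0,0,0,0,1],[0,0,0,0,0,0,1],[0,0,0,0,0,0,1],[0,0,0,0,0,0,1]]'; python3 -m creep '[[0.02,0,0,0,0,0,1],[0.04,0,0,0,0,0,1],[0.06,0,0,0,0,0,1],[0.08,0,0,0,0,0,1],[0.1,0,0,0,0,0,1],[0.12,0,0,0,0,0,1],[0.133,0,0,0,0,0,1],[0.133,0,0,0,0,0,1]]';python3 - <<'E'
from h import *
rep()
E
```

```text
time_s: 3.2
tcp_pos: [0.6194, 0.1058, 0.2011]
tcp_rot: [[-0.029, 1.0, -0.0], [1.0, 0.029, -0.0], [0.0, -0.0, -1.0]]
ft_force: [1.0, -0.2, 0.2]
gripper_width: 0.0024
grip_force: 0.0
time_s: 4.0
tcp_pos: [0.6158, 0.215, 0.2008]
tcp_rot: [[-0.033, 0.999, -0.001], [0.999, 0.033, 0.001], [0.001, -0.001, -1.0]]
ft_force: [0.0, 0.3, -0.0]
gripper_width: 0.0003
grip_force: 0.0
t 4.0 p [0.6158 0.215  0.2008] yawy 1.86 F [ 0.   0.3 -0. ] T [-0.08  0.09 -0.  ] w 0.0003 g 0.0 j [-0.55  0.63  0.32  1.41 -0.21  1.13 -0.16]
```

Run:
```python
from h import *
w=save('wrist','w2.png'); s=save('scene','s2.png'); d=save('side','d2.png')
c=np.zeros((600,800,3),np.uint8)
c[:288,:384]=cv2.resize(w[:,:,::-1],(384,288))
a=s[160:300,200:400,::-1]; c[300:580,:400]=cv2.resize(a,None,fx=2,fy=2)
a=d[110:250,200:330,::-1]; c[0:420,405:795]=cv2.resize(a,None,fx=3,fy=3)
cv2.imwrite('pics/m2.png',c)
```

```text
(no output)
```

View pics/m2.png

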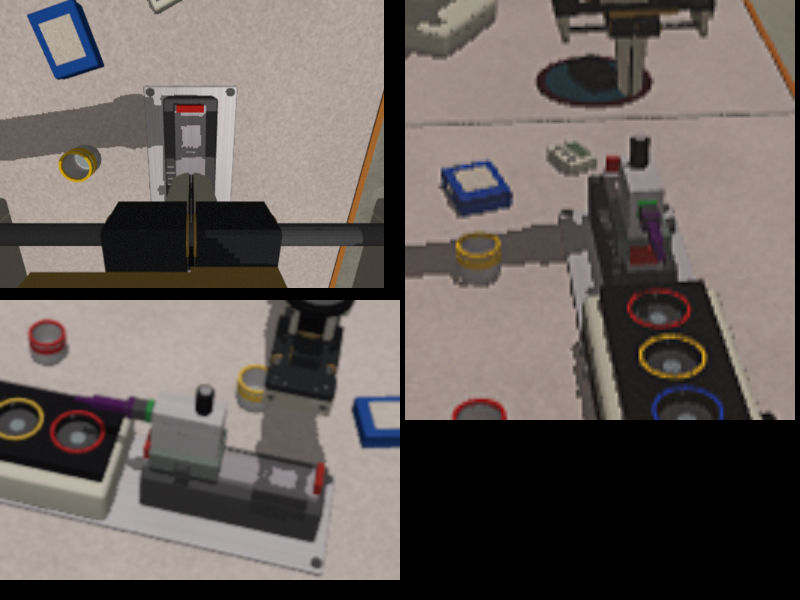

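```bash
python3 - <<'E'
from h import *
s=env.read_state();p=np.array(s['tcp_pos']);R=np.array(s['tcp_rot'])
print(env.tip_reach)
for n in('scene','side','wrist'): print(n,'tip',proj(n,p+R[:,2]*.011),'grasp',proj(n,p-R[:,2]*.008), 'tip+80',proj(n,p-R[:,2]*.08))
print(tri([('scene',(301.6,211.6)),('side',(277.5,160.6))]))
E
python3 - <<'E'
import cv2,numpy as np
a=cv2.imread('pics/s2.png')[150:260,280:420];b=cv2.imread('pics/d2.png')[90:190,230:330]
c=np.zeros((520,800,3),np.uint8);a=cv2.resize(a,(420,330));b=cv2.resize(b,(370,370));c[:330,:420]=a;c[:370,425:795]=b
cv2.imwrite('pics/m3.png',c)
E
```

```text
0.011
scene tip [343.85162648 220.78736526] grasp [344.95255935 215.6013782 ] tip+80 [349.38525399 194.72099797]
side tip [274.30439812 148.8661113 ] grasp [274.43979486 144.32649554] tip+80 [274.97142135 126.5019893 ]
wrist tip [254.59898874 223.58254513] grasp [254.61906737 234.09933374] tip+80 [254.7462129  300.69564662]
[0.61806645 0.1087933  0.19394312]
```

View pics/m3.png

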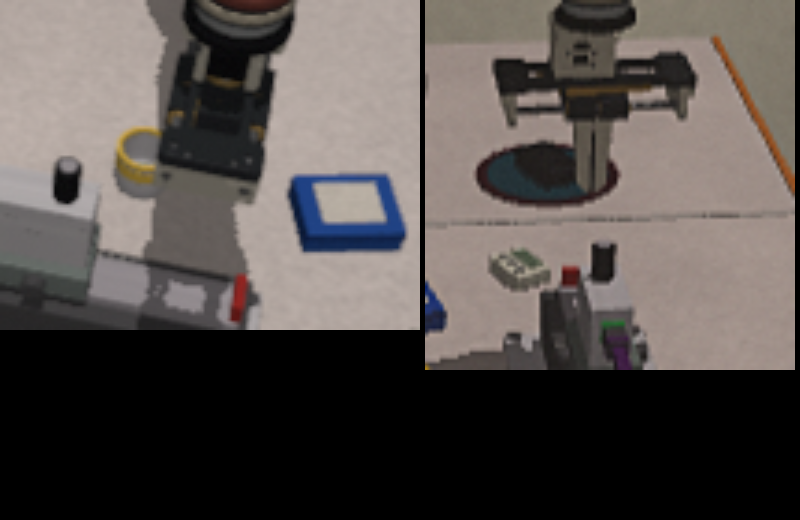

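Run:
```python
import cv2,numpy as np
d=cv2.imread('pics/d2.png').astype(int); o=cv2.imread('pics/side0.png').astype(int)
df=np.abs(d-o).sum(2)
print(df[118:162:2,262:290:2])
s=cv2.imread('pics/s2.png').astype(int); o=cv2.imread('pics/scene0.png').astype(int)
df=np.abs(s-o).sum(2); print(df[196:236:2,330:372:2])
```

```text
[[123 131 204 285 326 326 332 296 338 321 327 358 117 296]
 [162 166 154 300 333 331 331 339 348 330 350 373  53  37]
 [ 20  11  34 168 292 268 263 176 242 252  91 127  23   4]
 [ 11   7  13  30 249 168 163 154 180 107   9  21  15  15]
 [ 17   5  14  17 278 179 158 156 173  51  11  14   2   3]
 [  7   3  16   4 225 198 178 163 177  66   9   9   4   9]
 [  3   9  11  10  54 121  16 129 204  37  11   9  10  11]
 [  9   4   8   7  21 108  60 170  60  22   9  16   8   5]
 [  4   5   7  13  15  99  50 116 147   4  15   6  17  19]
 [  1  11  10   6  18  87  51 118 122   6  13   7  15  15]
 [ 12   2  11   4   4 108  54 126 139   2  13  12  20   5]
 [  5   5  10   5  15  97  40 132  33   5   6   7   7  10]
 [  2   3   7   6   1  11  16  20   7  16  17   3  11  12]
 [  4   3   5  11   4   9   4  16  15  11  14  12  16   5]
 [  9  12   8  18  12  13  15  15  16   6  12   6  15   2]
 [ 16  19  11  14   3   8  18  13  13   7  12   9  18   1]
 [ 11   6  11   9  17   3  15  21  15  11  13  15  14  10]
 [ 12  13  13   4  17   2  16   9  21  13  18  21   3  13]
 [ 11  15   9  10  14   7  11  12  17 
[... 1279 characters left out ...]
3 178 177 175 181 177 181 179 181 184 179 183  23  46  43  43
   46  40  45]
 [ 43 184 184 178 173 179 181 176 177 181 180 179 182 183  57  44  43  44
   45  43  46]
 [ 44 182 182 185 183 176 181 181 179 184 178 175 177 185 135  45  43  42
   42  42  44]
 [ 44 172 181 179 189 182 178 176 182 176 180 185 179 179 134  44  43  43
   42  40  43]
 [ 44 180 177 183 185 183 177 174 180 183 178 181 181 182  88  43  44  40
   43  41  44]
 [125 184 178 178 177 180 180 174 177 179 175 180 184 182 172  43  44  44
   46  43  40]
 [179 180 175 174 177 172 180 178 178 177 181 181 181 177 179  21  42  42
   43  45  42]
 [178 184 180 178 180 179 173 173 179 179 176 178 181 178 177 178  44  43
   42  43  45]]
```

Run:
```python
from h import *
print(tri([('scene',(362,216)),('side',(274.5,141.5))]), tri([('wrist',(253.5,229)),('side',(274.5,141.5))]))
w=cv2.imread('pics/w2.png')[:,:,::-1].copy()
for c in('yellow','red','blue'):
    for b in blobs(w,c,20): print(c,b,onz('wrist',b[:2],.048).round(4),onz('wrist',b[:2],.09).round(4))
d=cv2.imread('pics/d2.png')[:,:,::-1].copy();s=cv2.imread('pics/s2.png')[:,:,::-1].copy()
for n,i in(('side',d),('scene',s)):
    for b in blobs(i,'yellow',20)+blobs(i,'red',20): print(n,b,onz(n,b[:2],.048).round(4),onz(n,b[:2],.089).round(4))
m=env.camera_model('wrist');print(-np.array(m['R']).T@m['t']); rep()
cv2.imwrite('pics/w2c.png',cv2.resize(cv2.imread('pics/w2.png')[180:384,130:400],None,fx=2.5,fy=2.5))
```

```text
[0.6156307  0.24651574 0.20941994] [0.61653581 0.21803365 0.21730092]
yellow (102.6, 220.5, 42.3, 49.9, (78, 199, 51, 44)) [0.425  0.1518 0.048 ] [0.4481 0.1691 0.09  ]
red (253.2, 145.0, 8.9, 50.2, (235, 140, 37, 10)) [0.614 0.252 0.048] [0.614 0.257 0.09 ]
blue (84.5, 51.3, 71.4, 113.2, (37, 0, 94, 105)) [0.4303 0.347  0.048 ] [0.4527 0.3404 0.09  ]
side (288.7, 228.3, 13.9, 22.0, (278, 221, 23, 15)) [ 0.6344 -0.09    0.048 ] [ 0.6251 -0.1399  0.089 ]
side (224.1, 193.1, 11.5, 14.2, (217, 188, 15, 12)) [0.4206 0.1368 0.048 ] [0.4223 0.0753 0.089 ]
side (224.6, 250.2, 15.1, 17.3, (216, 243, 18, 16)) [ 0.4211 -0.1819  0.048 ] [ 0.4227 -0.2271  0.089 ]
side (284.3, 212.5, 11.6, 20.3, (274, 207, 21, 12)) [ 0.6316 -0.0017  0.048 ] [ 0.6225 -0.0562  0.089 ]
scene (207.8, 219.0, 20.3, 26.9, (194, 209, 28, 21)) [ 0.5965 -0.1554  0.048 ] [ 0.6281 -0.14    0.089 ]
scene (326.3, 200.8, 14.4, 17.5, (319, 193, 15, 18)) [0.432  0.1478 0.048 ] [0.4704 0.1508 0.089 ]
scene (359.4, 248.2, 3.4, 14.4, (357, 241, 5, 16)) [0.5743 0.2646 0.048 ] [0.6068 0.2628 0.089 ]
scene (238.2, 225.3, 19.9, 25.5, (2
[... 159 characters left out ...]
0.1539  0.089 ]
scene (300.3, 127.2, 7.8, 28.9, (287, 120, 29, 13)) [ 0.1235 -0.0023  0.048 ] [0.1745 0.0069 0.089 ]
scene (381.1, 94.7, 3.9, 11.3, (374, 92, 13, 5)) [-0.1504  0.239   0.048 ] [-0.0881  0.2382  0.089 ]
scene (375.5, 85.4, 5.7, 31.1, (364, 82, 24, 9)) [-0.2052  0.2117  0.048 ] [-0.1407  0.2121  0.089 ]
scene (393.8, 80.5, 6.3, 37.4, (391, 63, 7, 34)) [-0.2595  0.2748  0.048 ] [-0.1927  0.2726  0.089 ]
scene (367.5, 47.2, 28.6, 82.5, (354, 0, 31, 90)) [-0.4801  0.1447  0.048 ] [-0.4043  0.1478  0.089 ]
[0.61425253 0.29331039 0.39162397]
t 4.15 p [0.6166 0.2108 0.2011] yawy 1.57 F [ 0.2 -0.2  0.2] T [-0.08  0.02 -0.03] w 0.0008 g 0.0 j [-0.54  0.63  0.32  1.42 -0.21  1.13 -0.16]
```

View pics/w2c.png

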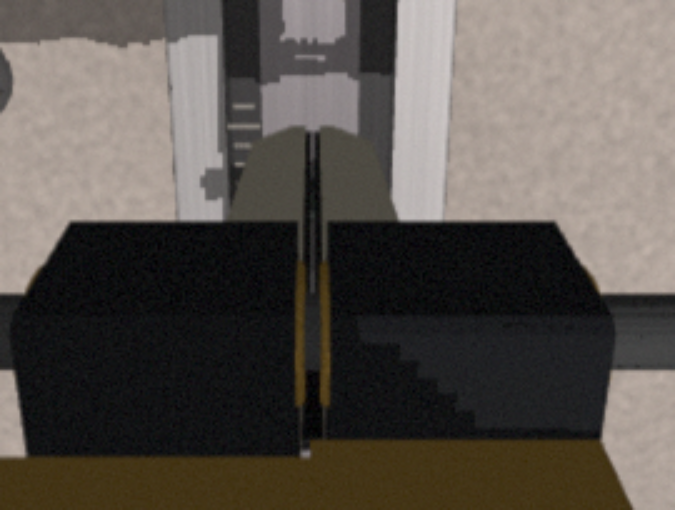

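The wrist and side views together put the closed fingertips near z = 0.217. That is higher than the tool frame suggests, so the grip probably closed just above the knob. I'll go lower with the fingers open: if they stop at 22 mm they have the knob, and at 40 mm they have the sides of the holder.

```bash
python3 -m creep '[[0,0,-0.06,0,0,0,-1],[0,0,-0.09,0,0,0,-1],[-0.133,0,-0.09,0,0,0,-1],[-0.133,0,-0.09,0,0,0,-1],[-0.133,0,-0.09,0,0,0,-1],[-0.133,0,-0.09,0,0,0,-1],[-0.133,0,-0.09,0,0,0,-1],[-0.133,0,-0.09,0,0,0,-1]]'
python3 - <<'E'
from h import *
rep();plan([*st(0,.163),.182],YAW)
E
```

```text
time_s: 4.95
tcp_pos: [0.6192, 0.1081, 0.2727]
tcp_rot: [[-0.032, 0.999, -0.001], [0.999, 0.032, 0.001], [0.001, -0.001, -1.0]]
ft_force: [-0.3, 0.8, 0.1]
gripper_width: 0.0599
grip_force: 0.0
t 4.95 p [0.6192 0.1081 0.2727] yawy 1.83 F [-0.3  0.8  0.1] T [-0.03  0.07  0.  ] w 0.0599 g 0.0 j [-0.4   0.54  0.34  1.37 -0.18  1.26 -0.02]
row [ 0.0003 -0.0009  0.1134] [-0.0002 -0.0004 -0.0003] mm 90.8 deg 0.11
```

```bash
python3 -m creep '[[0,0,0,0,0,0,-1],[0,0,0,0,0,0,-1],[0,0,0,0,0,0,-1],[0,0,0,0,0,0,-1],[0,0,0.04,0,0,0,-1],[0,0,0.08,0,0,0,-1],[0,0,0.113,0,0,0,-1],[0,0,0.113,0,0,0,-1]]'; python3 -m creep '[[0,0,0,0,0,0,1],[0,0,0,0,0,0,1],[0,0,0,0,0,0,1],[0,0,0,0,0,0,1],[0,0,0,0,0,0,1],[0,0,0,0,0,0,1],[0,0,0,0,0,0,1],[0,0,0,0,0,0,1]]'; python3 -m creep '[[0,0,0,0,0,0,1],[0,0,0,0,0,0,1]]'
```

```text
time_s: 5.75
tcp_pos: [0.6164, 0.1058, 0.1787]
tcp_rot: [[-0.029, 1.0, -0.009], [1.0, 0.029, -0.001], [-0.001, -0.009, -1.0]]
ft_force: [0.5, 0.3, -0.7]
gripper_width: 0.0933
grip_force: 0.0
time_s: 6.55
tcp_pos: [0.6194, 0.1058, 0.1827]
tcp_rot: [[-0.029, 1.0, -0.0], [1.0, 0.029, -0.0], [-0.0, -0.0, -1.0]]
ft_force: [0.2, 0.1, 0.8]
gripper_width: 0.0336
grip_force: 0.0
time_s: 6.75
tcp_pos: [0.6182, 0.1057, 0.1826]
tcp_rot: [[-0.029, 1.0, -0.003], [1.0, 0.029, -0.0], [-0.0, -0.003, -1.0]]
ft_force: [-2.3, -0.5, 2.0]
gripper_width: 0.0209
grip_force: 30.0
```

```bash
python3 -m creep '[[0.02,0,0,0,0,0,1],[0.04,0,0,0,0,0,1],[0.06,0,0,0,0,0,1],[0.08,0,0,0,0,0,1],[0.1,0,0,0,0,0,1],[0.12,0,0,0,0,0,1],[0.136,0,0,0,0,0,1],[0.139,0,0,0,0,0,1]]';python3 - <<'E'
from h import *
rep()
E
```

```text
time_s: 7.55
tcp_pos: [0.6145, 0.2157, 0.1826]
tcp_rot: [[-0.03, 1.0, -0.004], [1.0, 0.03, -0.005], [-0.004, -0.004, -1.0]]
ft_force: [-4.5, -4.2, 3.1]
gripper_width: 0.021
grip_force: 30.0
t 7.55 p [0.6145 0.2157 0.1826] yawy 1.71 F [-4.5 -4.2  3.1] T [-1.11  1.12  0.03] w 0.021 g 30.0 j [-0.55  0.65  0.33  1.44 -0.22  1.1  -0.16]
```

```bash
python3 -m creep '[[0.004,0,0,0,0,0,1],[0.006,0,0,0,0,0,1],[0.006,0,0,0,0,0,1]]';python3 - <<'E'
from h import *
rep(); 
for n in('wrist','scene','side'): save(n,n[:2]+'3.png')
E
```

```text
time_s: 7.85
tcp_pos: [0.6144, 0.2156, 0.1826]
tcp_rot: [[-0.026, 1.0, -0.005], [1.0, 0.026, -0.009], [-0.009, -0.005, -1.0]]
ft_force: [-4.6, -7.8, 3.2]
gripper_width: 0.021
grip_force: 30.0
t 7.85 p [0.6144 0.2156 0.1826] yawy 1.47 F [-4.6 -7.8  3.2] T [-1.79  1.24  0.04] w 0.021 g 30.0 j [-0.56  0.65  0.33  1.43 -0.21  1.1  -0.17]
```

```bash
sed -i 's/YAW=.033/YAW=.035/' h.py; python3 -m creep '[[0,0,0,0,0,0,-1],[0,0,0,0,0,0,-1],[0,0,0,0,0,0,-1],[0,0,0,0,0,0,-1],[0,0,-0.05,0,0,0,-1],[0,0,-0.1,0,0,0,-1],[-0.06,0,-0.12,0,0,0,-1],[-0.1,0,-0.12,0,0,0,-1]]';python3 - <<'E'
from h import *
rep(); w=save('wrist','w4.png'); 
for c in('purple','green','red','yellow'):
    for b in blobs(w,c,12): print(c,b,onz('wrist',b[:2],.16).round(4),onz('wrist',b[:2],.089).round(4),onz('wrist',b[:2],.048).round(4))
print(proj('wrist',[*st(0,.213),.16]),proj('wrist',[*st(0,.110),.16]),st(0,.213),st(0,.273))
plan([*st(0,.195),.26],YAW)
cv2.imwrite('pics/w4c.png',cv2.resize(w[150:380,180:330,::-1],None,fx=2.6,fy=2.6))
E
```

```text
time_s: 8.8
tcp_pos: [0.6207, 0.1402, 0.2825]
tcp_rot: [[-0.03, 1.0, 0.008], [1.0, 0.03, -0.0], [-0.0, 0.008, -1.0]]
ft_force: [1.2, -0.9, 1.3]
gripper_width: 0.0803
grip_force: 0.0
t 8.8 p [0.6207 0.1402 0.2825] yawy 1.7 F [ 1.2 -0.9  1.3] T [-0.14  0.05  0.02] w 0.0803 g 0.0 j [-0.46  0.54  0.35  1.34 -0.19  1.28 -0.07]
purple (250.6, 215.5, 14.0, 67.6, (242, 196, 18, 57)) [0.6171 0.0949 0.16  ] [0.6169 0.0676 0.089 ] [0.6169 0.0518 0.048 ]
green (250.6, 177.4, 5.9, 24.4, (241, 174, 19, 7)) [0.6165 0.1398 0.16  ] [0.6162 0.1227 0.089 ] [0.6161 0.1129 0.048 ]
red (251.7, 295.7, 37.6, 43.9, (229, 276, 47, 22)) [ 0.6199 -0.0132  0.16  ] [ 0.6204 -0.065   0.089 ] [ 0.6207 -0.095   0.048 ]
red (242.5, 242.5, 5.9, 8.6, (239, 240, 8, 6)) [0.6079 0.0605 0.16  ] [0.6057 0.0254 0.089 ] [0.6045 0.0052 0.048 ]
red (259.4, 242.0, 6.8, 10.5, (255, 239, 10, 7)) [0.6279 0.0615 0.16  ] [0.6303 0.0266 0.089 ] [0.6316 0.0064 0.048 ]
red (249.7, 72.0, 8.9, 39.9, (235, 68, 31, 9)) [0.6141 0.2471 0.16  ] [0.6133 0.2545 0.089 ] [0.6129 0.2588 0.048 ]
yellow (252.0, 340.7, 33.5, 41.8, (230, 328, 45, 31)) [ 0.6213 -0.0834  0.16  ] [ 0.6222 -0.1513  0.089 ] [ 0.6226 -0.1906  0.048 ]
yellow (414.6, 322.3, 8.8, 30.4, (412, 304, 8, 37)) [ 0.8334 -0.0512  0.16  ] [ 0.8826 -0.1117  0.089 ] [ 0.911  -0.1467  0.048 ]
yellow (117.2, 153.6, 36.0, 40.7, (98, 134, 41, 39)) [0.473  0.1637 0.16  ] [0.4401 0.1521 0.089 ] [0.421  0.1454 0.048 ]
[250.7155355  160.68572286] [252.57947654 246.52782115] [0.61634652 0.15836955] [0.61424695 0.2183328 ]
row [ 0.012  -0.0041  0.0268] [ 0.0018  0.0023 -0.0053] mm 23.8 deg 1.08
```

View pics/w4c.png

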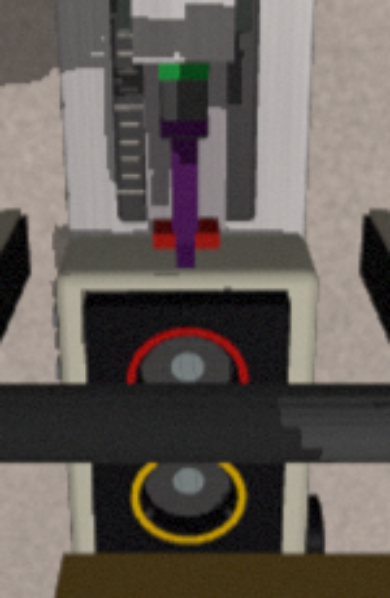

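Run:
```python
from h import *
rep();plan([*st(0,.191),.13],YAW)
for n in('wrist',): w=save(n,'w5.png')
for c in('purple','green','red','yellow'):
    for b in blobs(w,c,12): print(c,b,onz('wrist',b[:2],.16).round(4),onz('wrist',b[:2],.089).round(4))
print(proj('wrist',[*st(0,.177),.17]),proj('wrist',[*st(0,.110),.16]))
```

```text
t 8.85 p [0.6203 0.131  0.2816] yawy 1.05 F [-0.4 -5.  -0.5] T [-0.42  0.1  -0.02] w 0.0847 g 0.0 j [-0.45  0.54  0.36  1.35 -0.18  1.28 -0.07]
row [ 0.0082 -0.0049  0.1894] [ 0.0018  0.0023 -0.0053] mm 151.7 deg 1.08
purple (251.5, 208.2, 15.1, 67.1, (242, 187, 19, 59)) [0.6172 0.1075 0.16  ] [0.6172 0.0825 0.089 ]
green (250.8, 168.0, 6.7, 22.7, (241, 165, 20, 7)) [0.6158 0.1539 0.16  ] [0.6154 0.1395 0.089 ]
red (151.7, 334.9, 4.6, 15.9, (147, 328, 10, 15)) [ 0.4887 -0.071   0.16  ] [ 0.4593 -0.1368  0.089 ]
red (253.8, 289.5, 37.6, 44.2, (231, 270, 47, 28)) [6.217e-01 3.000e-04 1.600e-01] [ 0.6226 -0.0493  0.089 ]
red (244.0, 235.5, 5.8, 9.9, (240, 233, 9, 6)) [0.6089 0.0735 0.16  ] [0.607  0.0407 0.089 ]
red (261.2, 235.4, 6.1, 10.0, (257, 232, 9, 7)) [0.6291 0.074  0.16  ] [0.6317 0.0413 0.089 ]
red (248.9, 62.2, 9.3, 40.1, (234, 58, 32, 10)) [0.6124 0.2593 0.16  ] [0.6113 0.2689 0.089 ]
yellow (254.7, 335.2, 33.5, 41.8, (233, 328, 45, 26)) [ 0.624  -0.0696  0.16  ] [ 0.6255 -0.1351  0.089 ]
yellow (423.4, 327.8, 3.2, 11.2, (422, 322, 4, 13)) [ 0.8446 -0.0546  0.16  ] [ 0.8965 -0.1167  0.089 ]
yellow (116.9, 147.4, 37.4, 40.9, (97, 128, 42, 40)) [0.473  0.1737 0.16  ] [0.44   0.1638 0.089 ]
[252.01012309 198.38385098] [253.1575392  249.57562577]
```

```bash
python3 -m creep '[[0,0,0,0,0,0,-0.6],[0,0,0,0,0,0,-0.6],[0,0,0,0,0,0,-0.6]]'
python3 - <<'E'
from h import *
plan([*st(0,.191),.13],YAW)
w=save('wrist','w6.png'); print(st(0,.191))
for c in('purple','green','red','yellow'):
    for b in blobs(w,c,12): print(c,b,onz('wrist',b[:2],.16).round(4),onz('wrist',b[:2],.089).round(4),onz('wrist',(b[0],b[4][1]+b[4][3]),.16).round(4))
E
```

```text
time_s: 9.2
tcp_pos: [0.6181, 0.1439, 0.2781]
tcp_rot: [[-0.032, 0.999, -0.001], [0.999, 0.032, 0.001], [0.001, -0.001, -1.0]]
ft_force: [0.0, -0.0, 0.4]
gripper_width: 0.0761
grip_force: 0.0
row [-0.0096 -0.0013  0.1851] [-0.0003 -0.0003 -0.001 ] mm 148.3 deg 0.19
[0.61711636 0.13638302]
purple (253.5, 220.4, 13.8, 68.2, (245, 201, 18, 57)) [0.618  0.1039 0.16  ] [0.6186 0.0759 0.089 ] [0.6195 0.056  0.16  ]
green (253.2, 181.5, 5.7, 25.9, (244, 179, 20, 7)) [0.6164 0.1496 0.16  ] [0.6165 0.132  0.089 ] [0.6165 0.1445 0.16  ]
red (254.2, 297.9, 34.0, 43.3, (232, 280, 46, 18)) [6.22e-01 6.00e-04 1.60e-01] [ 0.6234 -0.0512  0.089 ] [6.22e-01 4.00e-04 1.60e-01]
red (262.4, 246.5, 5.7, 11.0, (258, 244, 10, 6)) [0.6295 0.0714 0.16  ] [0.6326 0.0359 0.089 ] [0.6296 0.0669 0.16  ]
red (245.1, 246.5, 5.8, 9.7, (241, 244, 9, 6)) [0.6092 0.0708 0.16  ] [0.6077 0.0351 0.089 ] [0.6092 0.0662 0.16  ]
red (253.1, 75.6, 9.8, 38.2, (238, 71, 32, 10)) [0.6131 0.2571 0.16  ] [0.6125 0.2644 0.089 ] [0.6132 0.2522 0.16  ]
yellow (254.2, 345.0, 35.7, 44.0, (232, 328, 45, 36)) [ 0.6242 -0.0719  0.16  ] [ 0.6261 -0.1404  0.089 ] [ 0.6251 -0.1036  0.16  ]
yellow (120.0, 156.0, 37.1, 40.2, (100, 137, 41, 39)) [0.4734 0.1732 0.16  ] [0.4406 0.1611 0.089 ] [0.4711 0.1513 0.16  ]
```

```bash
python3 -m creep '[[-0.0096,-0.001,0.06,0,0,-0.001,-0.4],[-0.0096,-0.001,0.12,0,0,-0.001,-0.4],[-0.0096,-0.001,0.15,0,0,-0.001,-0.4],[-0.0096,-0.001,0.17,0,0,-0.001,-0.4],[-0.0096,-0.001,0.185,0,0,-0.001,-0.4],[-0.0096,-0.001,0.185,0,0,-0.001,-0.4],[-0.0096,-0.001,0.185,0,0,-0.001,-0.4]]'
python3 - <<'E'
from h import *
rep(); a=save('side','d7.png')
b=save('wrist','w7.png')
c=np.zeros((420,800,3),np.uint8)
c[:420,:390]=cv2.resize(a[110:250,200:330,::-1],None,fx=3,fy=3); c[:300,400:800]=cv2.resize(b[:,:,::-1],(400,300))
cv2.imwrite('pics/m7.png',c)
E
```

```text
time_s: 9.95
tcp_pos: [0.6184, 0.1345, 0.1313]
tcp_rot: [[-0.033, 0.999, 0.001], [0.999, 0.033, 0.0], [0.0, 0.001, -1.0]]
ft_force: [0.6, 0.2, -0.5]
gripper_width: 0.0649
grip_force: 0.0
t 9.95 p [0.6184 0.1345 0.1313] yawy 1.87 F [ 0.6  0.2 -0.5] T [-0.03  0.01 -0.03] w 0.0649 g 0.0 j [-0.43  0.67  0.31  1.56 -0.24  0.95 -0.01]
```

View pics/m7.png

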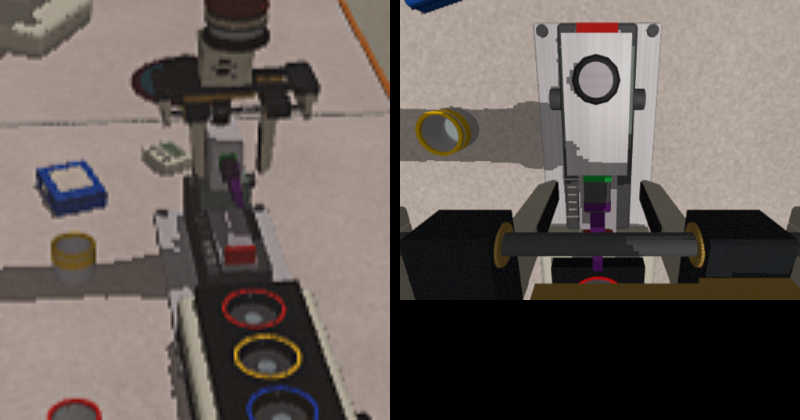

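The side view shows the fingertips level with the collar, at about (288,167) in the full picture; the fingers straddle it in the wrist view.

Run:
```python
from h import *
d=cv2.imread('pics/d7.png').astype(int);o=cv2.imread('pics/side0.png').astype(int)
df=np.abs(d-o).sum(2); print(df[156:176,282:294])
c,r=ray('side',(288,168)); print(c+r*(.127-c[1])/r[1]); print(proj('side',[*st(0,.195),.16]),proj('side',[.652,.127,.12]))
```

```text
[[  2   5  33  82 412 222 158 175 194  13  37  16]
 [ 10  19  35  35 400 220 162 171 196  62  33  22]
 [  4  15  39  79 408 171 172 179 196  64  31  26]
 [  6  17  44  66 411 156 174 171 160  48  30  24]
 [  2  13  49  76 394 160 174 174 105  41  20  29]
 [ 11  24  56  67 398 156 169 181 145  43  29  13]
 [ 17  22  46 116 373 154 152 192 137  46  21  13]
 [ 16  25  52 216 357 145 161 188  70  34  20  12]
 [ 22  23  55 212 335 151 165 197  22  33  17  20]
 [ 22  24  50 210 353 157 190 181   8  28  13  13]
 [ 42  44  27  96 376 172 150  77  38  24  24  30]
 [ 36  37 138  76 237 163  35  37  22  15  11  13]
 [301 270 295  78  18  47  35  21  18  27  20  20]
 [185 243 279  30  44  31  28  13  17  23  22  18]
 [177 283 320  49  30  19  19  13  24  24  23  17]
 [291 330 364  11  33  14  14  17  30  23  15  23]
 [279 269 151 112  38  15  24  15  21  21  28   9]
 [191 127 166 190  93   6  14  24  22  17  22  17]
 [ 90  34 267 250 120   5  17  10  14  26  18  14]
 [101  30 251 237 100   6  15  14  20  13  19  28]]
[0.65835914 0.127      0.15335558]
[276.36145092 165.01707896] [285.87257841 175.88201601]
```

```bash
python3 -m creep '[[0,0,0.008,0,0,0,-0.4],[0,0,0.0165,0,0,0,-0.4],[0,0,0.0165,0,0,0,1],[0,0,0.0165,0,0,0,1],[0,0,0.0165,0,0,0,1],[0,0,0.0165,0,0,0,1],[0,0,0.0165,0,0,0,1],[0,0,0.0165,0,0,0,1]]';python3 -m creep '[[0,0,0,0,0,0,1],[0,0,0,0,0,0,1],[0,0,0,0,0,0,1]]'
python3 - <<'E'
from h import *
rep()
E
```

```text
time_s: 10.85
tcp_pos: [0.6179, 0.1341, 0.1177]
tcp_rot: [[-0.032, 0.999, 0.0], [0.999, 0.032, 0.0], [0.0, 0.0, -1.0]]
ft_force: [0.9, -0.7, 0.2]
gripper_width: 0.0217
grip_force: 0.0
time_s: 11.15
tcp_pos: [0.6178, 0.1341, 0.1176]
tcp_rot: [[-0.032, 0.999, -0.0], [0.999, 0.032, -0.0], [-0.0, -0.0, -1.0]]
ft_force: [-0.4, 0.8, 1.0]
gripper_width: 0.0194
grip_force: 30.0
t 11.15 p [0.6178 0.1341 0.1176] yawy 1.84 F [-0.4  0.8  1. ] T [-0.07  0.17  0.01] w 0.0194 g 30.0 j [-0.43  0.68  0.31  1.58 -0.24  0.92 -0.  ]
```

```bash
python3 -m creep '[[-0.02,0,0,0,0,0,1],[-0.04,0,0,0,0,0,1],[-0.06,0,0,0,0,0,1],[-0.08,0,0,0,0,0,1],[-0.1,0,0,0,0,0,1],[-0.1,0,0,0,0,0,1],[-0.1,0,-0.04,0,0,0,1],[-0.1,0,-0.07,0,0,0,1]]';python3 -m creep '[[0,0,0,0,0,0,1],[0,0,0,0,0,0,1]]'
python3 - <<'E'
from h import *
rep()
w=save('wrist','w8.png')
cv2.imwrite('pics/w8c.png',w[:,:,::-1])
E
```

```text
time_s: 11.95
tcp_pos: [0.6203, 0.0547, 0.1742]
tcp_rot: [[-0.032, 0.999, -0.001], [0.999, 0.032, 0.001], [0.001, -0.001, -1.0]]
ft_force: [0.4, 0.8, 0.2]
gripper_width: 0.0199
grip_force: 30.0
time_s: 12.15
tcp_pos: [0.6202, 0.0548, 0.1734]
tcp_rot: [[-0.033, 0.999, 0.0], [0.999, 0.033, 0.001], [0.001, 0.0, -1.0]]
ft_force: [-0.2, 0.0, -1.9]
gripper_width: 0.0196
grip_force: 30.0
t 12.15 p [0.6202 0.0548 0.1734] yawy 1.89 F [-0.2  0.  -1.9] T [-0.1   0.04  0.03] w 0.0196 g 30.0 j [-0.31  0.61  0.32  1.54 -0.21  1.03  0.1 ]
```

View pics/w8c.png

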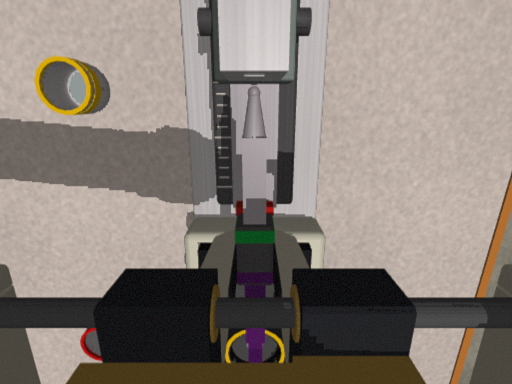

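The probe is out and square in the grip, with the green collar end at (255,237). The carriage is still back. Now I'll turn it.

```bash
python3 -m creep '[[0,0,-0.06,0,0,-0.045,1],[0,0,-0.08,0,0,-0.09,1],[0,0,-0.08,0,0,-0.135,1],[0,0,-0.08,0,0,-0.18,1],[0,0,-0.08,0,0,-0.225,1],[0,0,-0.08,0,0,-0.27,1],[0,0,-0.08,0,0,-0.315,1],[0,0,-0.08,0,0,-0.36,1]]';python3 -m creep '[[0,0,0,0,0,-0.045,1],[0,0,0,0,0,-0.09,1],[0,0,0,0,0,-0.135,1],[0,0,0,0,0,-0.18,1],[0,0,0,0,0,-0.225,1],[0,0,0,0,0,-0.27,1],[0,0,0,0,0,-0.315,1],[0,0,0,0,0,-0.36,1]]'
python3 - <<'E'
from h import *
rep()
E
```

```text
time_s: 13.0
tcp_pos: [0.6193, 0.0544, 0.2353]
tcp_rot: [[-0.921, 0.391, -0.004], [0.391, 0.921, -0.0], [0.004, -0.002, -1.0]]
ft_force: [0.1, 0.4, -0.2]
gripper_width: 0.0198
grip_force: 30.0
time_s: 13.8
tcp_pos: [0.6193, 0.0543, 0.2354]
tcp_rot: [[-0.745, -0.667, -0.004], [-0.667, 0.745, -0.0], [0.003, 0.003, -1.0]]
ft_force: [-0.4, -0.2, -1.8]
gripper_width: 0.0197
grip_force: 30.0
t 13.8 p [0.6193 0.0543 0.2354] yawy 131.81 F [-0.4 -0.2 -1.8] T [0.09 0.02 0.05] w 0.0197 g 30.0 j [ 0.03  0.55 -0.25  1.44  0.14  1.17  2.06]
```

```bash
python3 -m creep '[[0,0,0,0,0,-0.045,1],[0,0,0,0,0,-0.09,1],[0,0,0,0,0,-0.135,1],[0,0,0,0,0,-0.18,1],[0,0,0,0,0,-0.225,1],[0,0,0,0,0,-0.268,1],[0,0,0,0,0,-0.268,1],[0,0,0,0,0,-0.268,1]]'
python3 - <<'E'
from h import *
rep(); plan([*st(0,.111),.1176],YAW+np.pi)
E
```

```text
time_s: 14.6
tcp_pos: [0.6197, 0.0541, 0.2362]
tcp_rot: [[-0.008, -1.0, -0.003], [-1.0, 0.008, 0.0], [-0.0, 0.003, -1.0]]
ft_force: [0.4, -0.6, -1.8]
gripper_width: 0.0196
grip_force: 30.0
t 14.6 p [0.6197 0.0541 0.2362] yawy 179.53 F [ 0.4 -0.6 -1.8] T [0.1  0.05 0.05] w 0.0196 g 30.0 j [ 0.15  0.57 -0.47  1.44  0.26  1.2   2.78]
row [-0.0029 -0.0006  0.1482] [ 0.0008  0.0001 -0.0137] mm 118.6 deg 2.48
```

```bash
python3 -m creep '[[0,0,0.04,0,0,-0.014,1],[0,0,0.08,0,0,-0.014,1],[0,0,0.12,0,0,-0.014,1],[0,0,0.14,0,0,-0.014,1],[0,0,0.148,0,0,-0.014,1],[0,0,0.148,0,0,-0.014,1],[0,0,0.148,0,0,-0.014,1]]'
python3 - <<'E'
from h import *
rep(); plan([.6206,.0541,.1176],.0335+np.pi)
a=save('scene','s9.png');b=save('side','d9.png')
c=np.zeros((600,800,3),np.uint8)
c[:440,:400]=cv2.resize(a[170:280,230:330,::-1],(400,440)); c[:520,405:795]=cv2.resize(b[120:250,235:332,::-1],(390,520))
cv2.imwrite('pics/m9.png',c)
E
```

```text
time_s: 15.3
tcp_pos: [0.6212, 0.0545, 0.1201]
tcp_rot: [[0.038, -0.999, 0.002], [-0.999, -0.038, 0.0], [-0.0, -0.002, -1.0]]
ft_force: [1.0, 0.4, -0.5]
gripper_width: 0.0196
grip_force: 30.0
t 15.3 p [0.6212 0.0545 0.1201] yawy -177.83 F [ 1.   0.4 -0.5] T [ 0.05  0.04 -0.05] w 0.0196 g 30.0 j [ 0.15  0.69 -0.46  1.59  0.35  0.95  2.75]
row [0.0005 0.0007 0.0031] [-0.0006  0.0001  0.0014] mm 2.6 deg 0.27
```

View pics/m9.png

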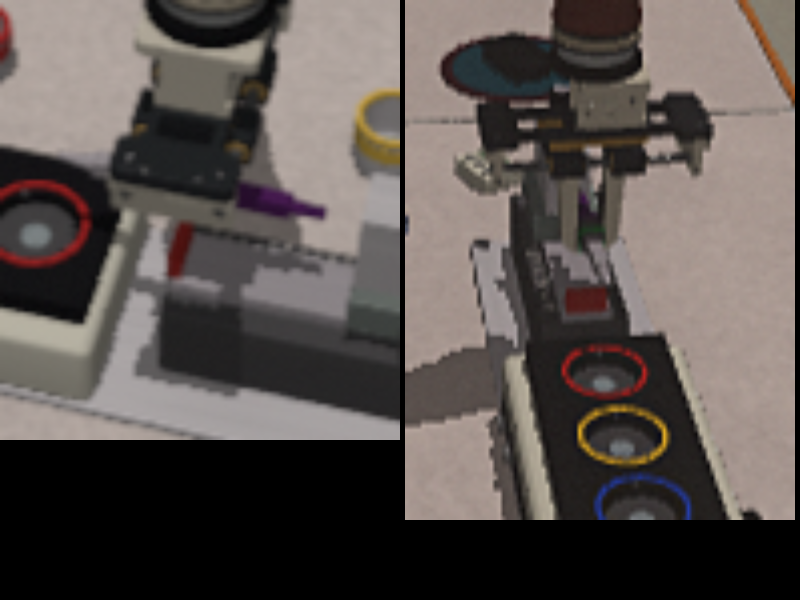

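The purple tip is at about (311,223) in the scene view, facing the holder, and the green collar end is toward the wells. Next I'll compare the tip with the bore line.

Run:
```python
from h import *
for y in(.180,.186,.19): print(proj('scene',[*st(0,y),.16]),proj('side',[*st(0,y),.16]))
a=env.get_image('scene'); b=blobs(a,'purple')[0]
print([x for x in blobs(a,'purple') if 280<x[0]<320])
w=env.get_image('wrist')
for c in('purple','green'): print(c,[(x,onz('wrist',x[:2],.16).round(4)) for x in blobs(w,c)])
rep();plan([.6206,.0541,.1176],.0335+np.pi)
```

```text
[307.82562885 221.18949441] [276.99065648 167.046218  ]
[310.21872333 221.67037417] [276.73762012 166.23019539]
[311.8164211  221.99142313] [276.56993526 165.68942478]
[(297.1, 219.9, 5.3, 22.4, (289, 216, 22, 8))]
purple [((255.0, 342.2, 18.3, 41.6, (245, 328, 20, 35)), array([0.6185, 0.1174, 0.16  ])), ((254.8, 282.4, 28.0, 35.5, (236, 272, 38, 26)), array([0.6203, 0.0734, 0.16  ]))]
green [((254.3, 236.6, 13.0, 53.2, (235, 230, 40, 14)), array([0.6217, 0.0435, 0.16  ]))]
t 15.5 p [0.6211 0.0543 0.1203] yawy -177.82 F [ 0.1  0.7 -1. ] T [ 0.11  0.13 -0.02] w 0.0198 g 30.0 j [ 0.15  0.69 -0.46  1.59  0.35  0.95  2.75]
row [0.0002 0.0006 0.0034] [-0.0007  0.      0.0014] mm 2.7 deg 0.28
```

```bash
python3 -m creep '[[0,0.0006,0.0034,-0.0007,0,0.0014,1],[0,0.0006,0.0034,-0.0007,0,0.0014,1],[-0.012,0.0006,0.0034,-0.0007,0,0.0014,1],[-0.024,0.0006,0.0034,-0.0007,0,0.0014,1],[-0.036,0.0006,0.0034,-0.0007,0,0.0014,1],[-0.046,0.0006,0.0034,-0.0007,0,0.0014,1],[-0.056,0.0006,0.0034,-0.0007,0,0.0014,1],[-0.056,0.0006,0.0034,-0.0007,0,0.0014,1]]';  python3 - <<'E'
from h import *
rep();plan([.6190,.0990,.1176],.0335+np.pi)
E
```

```text
time_s: 16.3
tcp_pos: [0.6182, 0.081, 0.1154]
tcp_rot: [[0.025, -1.0, -0.007], [-0.999, -0.025, -0.028], [0.027, 0.007, -1.0]]
ft_force: [-1.6, -20.8, 3.6]
gripper_width: 0.0199
grip_force: 30.0
t 16.3 p [0.6182 0.081  0.1154] yawy -178.56 F [ -1.6 -20.8   3.6] T [-4.41  0.33  0.11] w 0.0199 g 30.0 j [ 0.07  0.69 -0.43  1.58  0.37  0.96  2.68]
row [-0.0224 -0.0015 -0.0034] [ 0.0024 -0.0087 -0.0026] mm 18.2 deg 1.7
```

```bash
python3 -m creep '[[0.02,0,0,0,0,0,1],[0.045,0,0,0,0,0,1],[0.045,0,0,0,0,0,1],[0.045,0,0,0,0,0,1]]';  python3 - <<'E'
from h import *
rep()
a=save('scene','s10.png');b=save('side','d10.png');w=save('wrist','w10.png')
for p in(.213,.273): print(proj('scene',[*st(0,p),.16 if p<.25 else .217]),proj('side',[*st(0,p),.16 if p<.25 else .217]))
print([x for x in blobs(a,'purple') if 280<x[0]<320])
for c in('purple','green'): print(c,[(x,onz('wrist',x[:2],.16).round(4)) for x in blobs(w,c)])
c=np.zeros((600,800,3),np.uint8)
c[:400,:480]=cv2.resize(a[180:280,260:380,::-1],(480,400)); c[:312,485:797]=cv2.resize(b[130:208,240:318,::-1],(312,312))
c[402:600,:400]=cv2.resize(w[:,:,::-1],(400,300))[:198]
cv2.imwrite('pics/m10.png',c)
E
```

```text
time_s: 16.7
tcp_pos: [0.6194, 0.0645, 0.1165]
tcp_rot: [[0.035, -0.999, -0.002], [-0.999, -0.035, 0.002], [-0.002, 0.002, -1.0]]
ft_force: [-0.1, 0.4, -0.7]
gripper_width: 0.0199
grip_force: 30.0
t 16.7 p [0.6194 0.0645 0.1165] yawy -178.02 F [-0.1  0.4 -0.7] T [ 0.14  0.06 -0.03] w 0.0199 g 30.0 j [ 0.13  0.69 -0.46  1.59  0.35  0.95  2.73]
[321.03908378 223.84466871] [275.62106314 162.62938596]
[348.73597364 213.3941713 ] [273.6488767  141.56531322]
[(301.3, 221.0, 5.1, 21.0, (294, 217, 21, 8))]
purple [((254.8, 342.0, 18.6, 41.7, (245, 328, 20, 35)), array([0.6171, 0.125 , 0.16  ])), ((254.8, 280.4, 31.2, 35.2, (237, 269, 37, 29)), array([0.6187, 0.0807, 0.16  ]))]
green [((254.8, 232.9, 13.5, 51.1, (235, 226, 40, 14)), array([0.6198, 0.0507, 0.16  ]))]
```

View pics/m10.png

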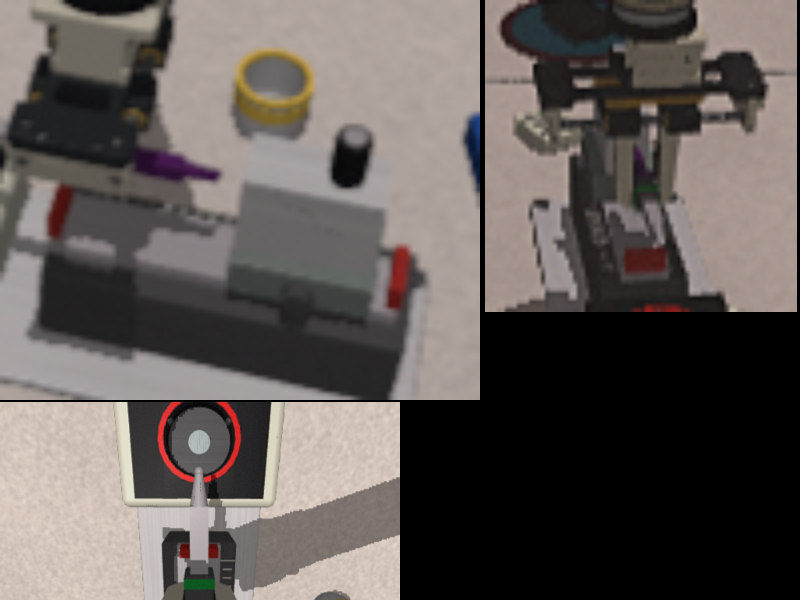

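```bash
cat > ax.py <<'E'
from h import *
def pur(im,u0,u1,v0=200,v1=240):
    h=cv2.cvtColor(im,cv2.COLOR_RGB2HSV).astype(int);m=(h[...,0]>130)&(h[...,0]<162)&(h[...,1]>70)&(h[...,2]>25)
    k=np.zeros_like(m);k[v0:v1,u0:u1]=1;m&=k.astype(bool)
    return m
def prof(im,u0,u1,line):
    m=pur(im,u0,u1); L=np.array([proj('scene',[*st(0,y),.16]) for y in np.linspace(-.05,.25,60)])
    for u in range(u0,u1):
        v=np.where(m[:,u])[0]
        if len(v)>1: print(u,len(v),round(v.mean()-np.interp(u,L[:,0],L[:,1]),2),end=' | ')
    print()
if __name__=='__main__':
    prof(cv2.imread('pics/scene0.png')[:,:,::-1].copy(),234,275,0)
    prof(cv2.imread('pics/s10.png')[:,:,::-1].copy(),290,320,0)
    prof(cv2.imread('pics/s9.png')[:,:,::-1].copy(),285,320,0)
E
python3 ax.py
```

```text
237 2 2.54 | 238 3 1.84 | 239 3 1.64 | 240 3 2.44 | 241 3 2.24 | 242 3 2.04 | 243 3 1.84 | 244 4 2.14 | 245 5 2.43 | 246 6 2.73 | 247 7 2.03 | 248 7 1.83 | 249 7 1.63 | 250 7 1.43 | 251 7 2.23 | 252 7 2.03 | 253 7 1.83 | 254 7 1.63 | 255 7 1.43 | 256 6 1.72 | 257 7 2.02 | 258 7 1.82 | 259 7 1.62 | 260 7 1.42 | 261 7 1.22 | 262 7 2.02 | 263 7 1.82 | 264 9 1.62 | 265 10 0.92 | 266 4 -2.28 | 
293 2 0.29 | 294 6 1.09 | 295 6 0.89 | 296 6 1.69 | 297 6 1.49 | 298 6 1.28 | 299 6 1.08 | 300 6 0.88 | 301 7 1.18 | 302 6 1.48 | 303 6 1.28 | 304 6 1.08 | 305 6 0.88 | 306 4 0.68 | 307 3 0.98 | 308 3 0.78 | 309 2 1.07 | 310 3 1.37 | 311 3 1.17 | 312 2 1.47 | 313 2 1.27 | 
289 4 1.34 | 290 6 0.89 | 291 6 0.69 | 292 6 0.49 | 293 6 1.29 | 294 6 1.09 | 295 6 0.89 | 296 6 0.69 | 297 7 0.99 | 298 7 0.78 | 299 6 1.08 | 300 6 0.88 | 301 6 0.68 | 302 5 0.98 | 303 3 0.78 | 304 4 1.08 | 305 3 1.38 | 306 3 1.18 | 307 2 1.48 | 308 2 1.28 | 309 2 1.07 | 310 2 0.87 |
```

Run:
```python
from h import *
L=np.array([proj('side',[*st(0,y),.16]) for y in np.linspace(0,.3,60)])
for f in('side0','si3','d9','d10'):
    im=cv2.imread(f'pics/{f}.png')[:,:,::-1].copy()
    h=cv2.cvtColor(im,cv2.COLOR_RGB2HSV).astype(int);H,S,V=h[...,0],h[...,1],h[...,2]
    for n,m in(('g',(H>45)&(H<90)&(S>70)&(V>25)),('p',(H>130)&(H<165)&(S>60)&(V>20))):
        k=np.zeros(m.shape,bool);k[155:200,266:292]=1;v,u=np.where(m&k)
        print(f,n)
        for r in sorted(set(v)): 
            uu=u[v==r]; print((int(r),int(uu.min()),int(uu.max()),round(uu.mean()-np.interp(-r,-L[:,1],L[:,0]),1)),end=' ')
        print()
cv2.imwrite('pics/m11.png',np.hstack([cv2.resize(cv2.imread(f'pics/{f}.png')[150:200,255:300],(390,433),interpolation=cv2.INTER_NEAREST) for f in('si3','d10')]))
```

```text
side0 g
(177, 278, 283, np.float64(0.4)) (178, 278, 279, np.float64(-1.9)) (181, 277, 277, np.float64(-4.3)) 
side0 p
(181, 279, 284, np.float64(0.2)) (182, 279, 282, np.float64(-1.3)) (183, 281, 283, np.float64(0.1)) (184, 280, 284, np.float64(-0.2)) (185, 281, 284, np.float64(-0.1)) (186, 281, 284, np.float64(-0.4)) (187, 281, 284, np.float64(-0.7)) (188, 281, 285, np.float64(-0.5)) (189, 282, 285, np.float64(-0.3)) (190, 282, 285, np.float64(-0.6)) (191, 282, 285, np.float64(-0.9)) (192, 282, 285, np.float64(-1.2)) (193, 283, 285, np.float64(-1.0)) (194, 284, 286, np.float64(-0.3)) (195, 284, 286, np.float64(-0.5)) (196, 284, 286, np.float64(-0.5)) 
si3 g
(161, 274, 278, np.float64(0.9)) (162, 273, 278, np.float64(0.1)) (163, 273, 273, np.float64(-2.7)) (164, 273, 273, np.float64(-3.0)) (165, 273, 273, np.float64(-3.4)) 
si3 p
(165, 274, 279, np.float64(0.1)) (166, 274, 277, np.float64(-1.2)) (167, 276, 278, np.float64(0.0)) (168, 274, 279, np.float64(-0.5)) (169, 274, 279, np.float64(-0.8)) (170, 276, 279, np.float64(-0.4)) (171, 276, 279, np.float64(-0.7)) (172, 277, 280, np.flo
[... 376 characters left out ...]
loat64(-3.0)) (181, 278, 278, np.float64(-3.3)) 
d9 p
(168, 278, 279, np.float64(1.2)) (169, 278, 279, np.float64(0.9)) (170, 278, 280, np.float64(1.1)) (171, 279, 280, np.float64(1.3)) (172, 278, 280, np.float64(0.5)) (173, 278, 281, np.float64(0.7)) (174, 278, 281, np.float64(0.4)) 
d10 g
(176, 281, 283, np.float64(2.2)) (177, 277, 283, np.float64(-0.1)) (178, 277, 277, np.float64(-3.4)) (179, 277, 277, np.float64(-3.7)) (180, 277, 277, np.float64(-4.0)) 
d10 p
(167, 277, 278, np.float64(0.5)) (168, 277, 278, np.float64(0.2)) (169, 277, 279, np.float64(0.4)) (170, 277, 279, np.float64(0.1)) (171, 277, 279, np.float64(-0.2)) (172, 277, 280, np.float64(-0.0)) (173, 277, 282, np.float64(0.7))
```

View pics/m11.png

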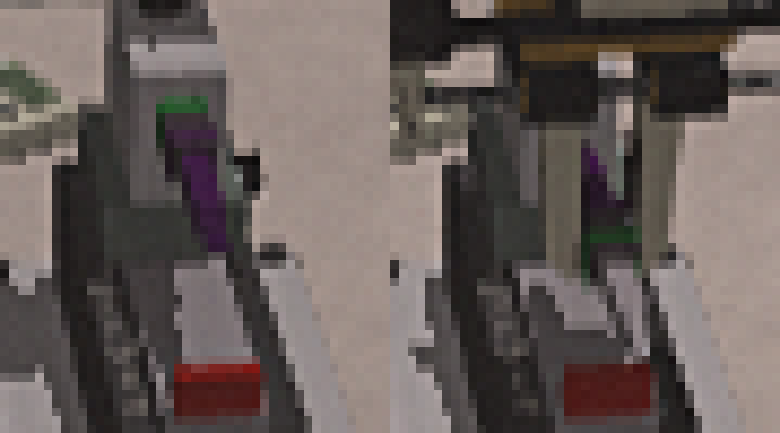

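Run:
```python
from h import *
for y in(.157,.152): print('home green top',proj('side',[.6178-.035*(y-.1341),y,.17]))
print('home purple tip',proj('side',[*st(0,.110),.16]))
for y in(.0365,.0405,.0445): print('now green top',proj('side',[.6178-.035*(y-.1341),y,.17]))
d=cv2.imread('pics/d10.png')[:,:,::-1]
for r in range(173,184): print(r,[tuple(int(x) for x in p) for p in d[r,274:288]])
```

```text
home green top [275.91819005 160.43116867]
home green top [276.12422945 161.08633056]
home purple tip [280.08325678 177.0196135 ]
now green top [281.24898493 177.38197373]
now green top [281.0589336  176.77765054]
now green top [280.86984564 176.17639064]
173 [(95, 89, 79), (95, 89, 79), (104, 98, 85), (27, 20, 25), (38, 24, 39), (38, 25, 38), (46, 32, 47), (36, 22, 35), (29, 21, 26), (50, 46, 42), (97, 90, 80), (93, 87, 76), (86, 81, 69), (122, 110, 103)]
174 [(94, 87, 77), (96, 88, 77), (101, 95, 83), (28, 24, 27), (39, 31, 37), (40, 32, 36), (38, 34, 34), (37, 30, 33), (44, 40, 41), (60, 55, 50), (102, 93, 84), (91, 85, 74), (85, 79, 68), (127, 114, 107)]
175 [(90, 85, 76), (96, 89, 79), (103, 96, 83), (26, 23, 25), (38, 34, 33), (41, 38, 38), (40, 33, 35), (35, 36, 33), (65, 62, 65), (64, 62, 54), (97, 89, 79), (93, 86, 76), (85, 78, 68), (149, 133, 126)]
176 [(94, 87, 76), (93, 88, 77), (105, 95, 85), (28, 29, 28), (35, 44, 32), (39, 45, 35), (38, 47, 35), (32, 48, 30), (27, 44, 29), (50, 64, 46), (97, 88, 78), (93, 87, 76), (86, 79, 70), (152, 135, 130)]
177 [(93, 86, 76), (96,
[... 774 characters left out ...]
(109, 104, 105)]
181 [(112, 104, 101), (97, 91, 80), (90, 82, 77), (46, 61, 47), (27, 23, 23), (62, 57, 57), (145, 133, 137), (137, 125, 129), (139, 127, 132), (90, 96, 84), (77, 72, 65), (157, 147, 147), (168, 160, 160), (162, 153, 152)]
182 [(132, 122, 127), (115, 107, 104), (123, 113, 111), (74, 82, 73), (55, 50, 50), (56, 53, 52), (122, 111, 114), (134, 124, 129), (135, 123, 127), (114, 104, 105), (34, 32, 30), (150, 140, 140), (162, 152, 154), (157, 150, 149)]
183 [(133, 122, 124), (132, 122, 125), (130, 118, 122), (105, 106, 102), (112, 104, 106), (86, 79, 78), (78, 70, 72), (134, 125, 129), (132, 119, 123), (136, 125, 129), (53, 49, 49), (84, 79, 80), (161, 151, 153), (154, 147, 146)]
```

Run:
```python
from ax import *
prof(cv2.imread('pics/sc3.png')[:,:,::-1].copy(),272,320,0)
prof(cv2.imread('pics/s10.png')[:,:,::-1].copy(),290,320,0)
for d in((0,0,0),(.003,0,0),(0,0,.003),(0,.003,0)): print(d,proj('scene',np.array([.619,.12,.16])+d),proj('side',np.array([.619,.12,.16])+d))
```

```text
281 2 1.7 | 282 2 1.5 | 283 3 1.8 | 284 3 1.6 | 285 3 1.4 | 286 3 1.2 | 287 4 1.5 | 288 4 1.29 | 289 5 1.59 | 290 6 1.89 | 291 6 1.69 | 292 6 1.49 | 293 6 1.29 | 294 6 1.09 | 295 6 0.89 | 296 6 1.69 | 297 6 1.49 | 298 6 1.28 | 299 6 1.08 | 300 6 0.88 | 301 5 1.18 | 302 6 1.48 | 303 6 1.28 | 304 6 1.08 | 305 6 0.88 | 306 6 0.68 | 307 9 1.98 | 308 11 0.78 | 309 10 0.27 | 310 3 -2.63 | 
293 2 0.29 | 294 6 1.09 | 295 6 0.89 | 296 6 1.69 | 297 6 1.49 | 298 6 1.28 | 299 6 1.08 | 300 6 0.88 | 301 7 1.18 | 302 6 1.48 | 303 6 1.28 | 304 6 1.08 | 305 6 0.88 | 306 4 0.68 | 307 3 0.98 | 308 3 0.78 | 309 2 1.07 | 310 3 1.37 | 311 3 1.17 | 312 2 1.47 | 313 2 1.27 | 
(0, 0, 0) [305.56042319 221.14710408] [277.57914946 167.77151713]
(0.003, 0, 0) [305.29017841 222.04047157] [278.40227137 167.74127543]
(0, 0, 0.003) [305.65335643 220.36345555] [277.60544161 167.05191698]
(0, 0.003, 0) [306.74679929 221.41881988] [277.47963416 167.3588564 ]
```

```bash
python3 -m creep '[[0,-0.0026,-0.0019,0,0,0,1],[0,-0.0026,-0.0019,0,0,0,1],[-0.01,-0.0026,-0.0019,0,0,0,1],[-0.02,-0.0026,-0.0019,0,0,0,1],[-0.026,-0.0026,-0.0019,0,0,0,1],[-0.032,-0.0026,-0.0019,0,0,0,1],[-0.032,-0.0026,-0.0019,0,0,0,1]]';  python3 - <<'E'
from h import *
rep()
E
```

```text
time_s: 17.55
tcp_pos: [0.6204, 0.0901, 0.118]
tcp_rot: [[0.036, -0.999, -0.002], [-0.999, -0.036, 0.001], [-0.001, 0.002, -1.0]]
ft_force: [-0.9, 0.8, -0.3]
gripper_width: 0.0198
grip_force: 30.0
t 17.55 p [0.6204 0.0901 0.118 ] yawy -177.95 F [-0.9  0.8 -0.3] T [ 0.07  0.11 -0.01] w 0.0198 g 30.0 j [ 0.09  0.69 -0.46  1.58  0.35  0.96  2.69]
```

```bash
python3 -m creep '[[-0.008,0,0,0,0,0,1],[-0.016,0,0,0,0,0,1],[-0.024,0,0,0,0,0,1],[-0.032,0,0,0,0,0,1],[-0.04,0,0,0,0,0,1],[-0.04,0,0,0,0,0,1]]';  python3 - <<'E'
from h import *
rep()
E
```

```text
time_s: 18.15
tcp_pos: [0.6193, 0.1031, 0.117]
tcp_rot: [[0.025, -1.0, -0.007], [-0.999, -0.025, -0.026], [0.026, 0.008, -1.0]]
ft_force: [-3.1, -20.6, 4.0]
gripper_width: 0.0199
grip_force: 30.0
t 18.15 p [0.6193 0.1031 0.117 ] yawy -178.59 F [ -3.1 -20.6   4. ] T [-4.09  0.61  0.11] w 0.0199 g 30.0 j [ 0.04  0.7  -0.44  1.56  0.36  0.97  2.65]
```

```bash
python3 -m creep '[[0.022,0,0,0,0,0,1],[0.022,0,-0.002,0,0,0,1],[0.015,0,-0.002,0,0,0,1],[0.01,0,-0.002,0,0,0,1],[0.01,0,-0.002,0,0,0,1]]';  python3 -m creep '[[0,0.001,0,0,0,0,1],[0,0.002,0,0,0,0,1],[0,0.003,0,0,0,0,1],[0,0.003,0,0,0,0,1]]'; python3 -c "
from h import *
rep()"
```

```text
time_s: 18.65
tcp_pos: [0.6188, 0.1147, 0.1187]
tcp_rot: [[0.037, -0.999, -0.004], [-0.999, -0.037, 0.001], [-0.001, 0.004, -1.0]]
ft_force: [-0.1, -1.1, -4.9]
gripper_width: 0.0198
grip_force: 30.0
time_s: 19.05
tcp_pos: [0.6181, 0.1144, 0.1197]
tcp_rot: [[0.035, -0.999, -0.0], [-0.999, -0.035, 0.003], [-0.003, 0.0, -1.0]]
ft_force: [2.8, 3.1, -8.2]
gripper_width: 0.0201
grip_force: 30.0
t 19.05 p [0.6181 0.1144 0.1197] yawy -178.01 F [ 2.8  3.1 -8.2] T [ 0.44 -0.46 -0.14] w 0.0201 g 30.0 j [ 0.05  0.69 -0.46  1.57  0.35  0.96  2.66]
```

```bash
python3 -m creep '[[-0.004,-0.0015,0.001,0,0,0,1],[-0.01,-0.0015,0.001,0,0,0,1],[-0.016,-0.0015,0.001,0,0,0,1],[-0.022,-0.0015,0.001,0,0,0,1],[-0.028,-0.0015,0.001,0,0,0,1],[-0.028,-0.0015,0.001,0,0,0,1]]'; python3 -c "
from h import *
rep()"
```

```text
time_s: 19.65
tcp_pos: [0.6178, 0.1367, 0.1191]
tcp_rot: [[0.036, -0.999, -0.002], [-0.999, -0.036, 0.001], [-0.001, 0.002, -1.0]]
ft_force: [0.0, -0.3, -0.4]
gripper_width: 0.0197
grip_force: 30.0
t 19.65 p [0.6178 0.1367 0.1191] yawy -177.95 F [ 0.  -0.3 -0.4] T [0.13 0.05 0.03] w 0.0197 g 30.0 j [ 0.01  0.7  -0.45  1.56  0.35  0.97  2.63]
```

```bash
python3 -m creep '[[-0.005,0,0,0,0,0,1],[-0.01,0,0,0,0,0,1],[-0.015,0,0,0,0,0,1],[-0.02,0,0,0,0,0,1],[-0.024,0,0,0,0,0,1],[-0.027,0,0,0,0,0,1],[-0.027,0,0,0,0,0,1]]'; python3 -c "
from h import *
rep()"
```

```text
time_s: 20.35
tcp_pos: [0.6173, 0.1479, 0.1188]
tcp_rot: [[0.03, -1.0, -0.004], [-0.999, -0.03, -0.014], [0.013, 0.005, -1.0]]
ft_force: [-2.7, -10.5, 4.2]
gripper_width: 0.0199
grip_force: 30.2
t 20.35 p [0.6173 0.1479 0.1188] yawy -178.29 F [ -2.7 -10.5   4.2] T [-2.19  0.57  0.16] w 0.0199 g 30.2 j [-0.02  0.71 -0.44  1.55  0.35  0.98  2.6 ]
```

```bash
python3 -m creep '[[0.012,0,0,0,0,0,1],[0.012,0,0,0,0,0,-0.3],[0.012,0,0,0,0,0,-0.3],[0.012,0,0,0,0,0,-0.3],[0.012,0,0,0,0,0,-0.3],[0.012,0,-0.06,0,0,0,-0.3],[0.012,0,-0.12,0,0,0,-0.3],[0.012,0,-0.15,0,0,0,-0.3]]'; python3 -m creep '[[0,0,-0.03,0,0,0,-0.3],[0,0,-0.03,0,0,0,-0.3],[0,0,-0.03,0,0,0,-0.3]]'
python3 - <<'E'
from h import *
rep(); w=save('wrist','w12.png');d=save('side','d12.png');a=save('scene','s12.png')
for c in('purple','green'):
    for b in blobs(w,c,10): print(c,b,onz('wrist',b[:2],.16).round(4),onz('wrist',b[:2],.17).round(4))
c=np.zeros((600,800,3),np.uint8);c[:384,:512]=w[:,:,::-1];c[:280,520:800]=cv2.resize(d[140:210,240:310,::-1],(280,280));c[300:600,520:800]=cv2.resize(a[190:265,270:340,::-1],(280,300))
cv2.imwrite('pics/m12.png',c); print(proj('wrist',[*st(0,.213),.16]),proj('wrist',[*st(0,.110),.16]),proj('wrist',[*st(0,.177),.17]),proj('wrist',[*st(0,.213),.17]))
E
```

```text
time_s: 21.15
tcp_pos: [0.6194, 0.1487, 0.2435]
tcp_rot: [[0.035, -0.999, 0.005], [-0.999, -0.035, 0.003], [-0.003, -0.005, -1.0]]
ft_force: [0.4, 0.0, -0.2]
gripper_width: 0.0606
grip_force: 0.0
time_s: 21.45
tcp_pos: [0.6175, 0.1473, 0.2625]
tcp_rot: [[0.035, -0.999, -0.002], [-0.999, -0.035, -0.0], [-0.0, 0.002, -1.0]]
ft_force: [-0.0, 0.5, -0.1]
gripper_width: 0.0608
grip_force: 0.0
t 21.45 p [0.6175 0.1473 0.2625] yawy -178.02 F [-0.   0.5 -0.1] T [0.12 0.09 0.02] w 0.0608 g 0.0 j [ 0.01  0.58 -0.49  1.35  0.27  1.28  2.68]
purple (254.5, 194.2, 11.5, 20.3, (245, 189, 20, 12)) [0.6164 0.1519 0.16  ] [0.6166 0.149  0.17  ]
green (253.6, 168.2, 7.1, 25.9, (244, 165, 21, 8)) [0.6183 0.1243 0.16  ] [0.6183 0.1224 0.17  ]
[254.37089324 200.05234394] [254.16217864  96.79933177] [254.34423253 168.26276553] [254.41311786 202.99708011]
```

View pics/m12.png

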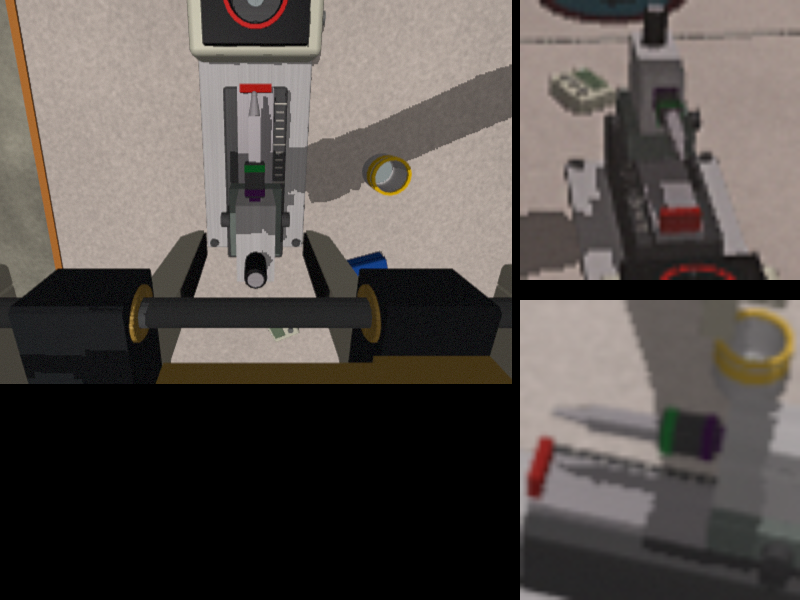

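```bash
python3 -m creep '[[0.022,0,0.05,0,0,0,-0.3],[0.022,0,0.1,0,0,0,-0.3],[0.022,0,0.15,0,0,0,-0.3],[0.022,0,0.179,0,0,0,-0.3],[0.022,0,0.179,0,0,0,-0.3],[0.022,0,0.179,0,0,0,1],[0.022,0,0.179,0,0,0,1],[0.022,0,0.179,0,0,0,1]]'; python3 -m creep '[[0,0,0,0,0,0,1],[0,0,0,0,0,0,1],[0,0,0,0,0,0,1],[0,0,0,0,0,0,1],[0,0,0,0,0,0,1]]'; python3 -m creep '[[-0.006,0,0,0,0,0,1],[-0.012,0,0,0,0,0,1],[-0.018,0,0,0,0,0,1],[-0.018,0,0,0,0,0,1]]'; python3 -c "
from h import *
rep()"
```

```text
time_s: 22.4
tcp_pos: [0.6192, 0.1298, 0.1213]
tcp_rot: [[0.034, -0.999, 0.001], [-0.999, -0.034, 0.001], [-0.001, -0.001, -1.0]]
ft_force: [0.2, -0.9, 0.2]
gripper_width: 0.0409
grip_force: 0.0
time_s: 22.9
tcp_pos: [0.6182, 0.1293, 0.12]
tcp_rot: [[0.034, -0.999, -0.002], [-0.999, -0.034, -0.0], [0.0, 0.002, -1.0]]
ft_force: [0.3, -1.0, 2.7]
gripper_width: 0.0197
grip_force: 30.0
time_s: 23.3
tcp_pos: [0.618, 0.1326, 0.1203]
tcp_rot: [[0.029, -1.0, -0.004], [-0.999, -0.028, -0.017], [0.017, 0.005, -1.0]]
ft_force: [-4.0, -14.0, 10.3]
gripper_width: 0.0198
grip_force: 30.0
t 23.3 p [0.618  0.1326 0.1203] yawy -178.37 F [ -4.  -14.   10.3] T [-2.81  0.76  0.16] w 0.0198 g 30.0 j [-0.    0.7  -0.44  1.55  0.36  0.98  2.62]
```

```bash
python3 -m creep '[[0.014,0,0,0,0,0,1],[0.014,0,0,0,0,0,1],[0.014,0,0,0,0,0,-0.4],[0.014,0,0,0,0,0,-0.4],[0.014,0,0,0,0,0,-0.4],[0.014,0,-0.06,0,0,0,-0.6],[0.014,0,-0.12,0,0,0,-0.8],[0.014,0,-0.18,0,0,0,-1]]'; python3 -m creep '[[0,0,0,0,0,0,-1],[0,0,0,0,0,0,-1],[0,0,0,0,0,0,-1]]'
python3 - <<'E'
from h import *
rep(); w=save('wrist','w13.png');a=save('scene','s13.png');d=save('side','d13.png')
for c in('purple','green','yellow','red','blue'):
    for b in blobs(w,c,10): print(c,b,onz('wrist',b[:2],.17).round(4),onz('wrist',b[:2],.048).round(4))
for y,z in((.177,.17),(.213,.17)):print(proj('wrist',[*st(0,y),z]))
for n,i in(('scene',a),('side',d)):
  for c in('yellow','red','blue','green','purple'):
    for b in blobs(i,c,10): 
        if 150<b[0]<400 and 160<b[1]<300: print(n,c,b,onz(n,b[:2],.044).round(4)[:2])
E
```

```text
time_s: 24.1
tcp_pos: [0.6178, 0.1333, 0.2646]
tcp_rot: [[0.035, -0.999, -0.004], [-0.999, -0.035, 0.001], [-0.001, 0.003, -1.0]]
ft_force: [1.1, 0.4, -0.6]
gripper_width: 0.0628
grip_force: 0.0
time_s: 24.4
tcp_pos: [0.6173, 0.1324, 0.2617]
tcp_rot: [[0.035, -0.999, -0.005], [-0.999, -0.035, -0.001], [0.001, 0.005, -1.0]]
ft_force: [0.5, 0.7, -0.8]
gripper_width: 0.0871
grip_force: 0.0
t 24.4 p [0.6173 0.1324 0.2617] yawy -178.02 F [ 0.5  0.7 -0.8] T [ 0.08  0.06 -0.  ] w 0.0871 g 0.0 j [ 0.03  0.58 -0.49  1.36  0.27  1.28  2.7 ]
purple (253.3, 209.1, 9.9, 20.4, (244, 205, 20, 10)) [0.6178 0.1509 0.17  ] [0.6163 0.1936 0.048 ]
green (253.2, 184.4, 7.8, 24.3, (243, 181, 21, 8)) [0.6187 0.1247 0.17  ] [0.6177 0.156  0.048 ]
yellow (79.8, 311.3, 3.2, 18.4, (77, 301, 7, 17)) [0.8136 0.2818 0.17  ] [0.8967 0.381  0.048 ]
yellow (388.3, 185.9, 35.9, 41.4, (367, 166, 42, 40)) [0.4825 0.1219 0.17  ] [0.4225 0.152  0.048 ]
red (254.0, 101.5, 7.7, 41.6, (239, 98, 31, 8)) [0.6205 0.0456 0.17  ] [0.6202 0.0427 0.048 ]
red (253.9, 6.9, 62.0, 69.1, (221, 0, 67, 44)) [ 0.6231 -0.0307  0.17  ] [ 0.
[... 634 characters left out ...]
, (165, 203, 27, 21)) [ 0.5962 -0.2462]
scene green (307.2, 222.2, 2.7, 10.3, (306, 218, 4, 10)) [0.5237 0.1121]
scene purple (317.4, 223.8, 3.0, 9.9, (316, 219, 4, 11)) [0.5211 0.1405]
side yellow (288.7, 228.3, 13.9, 22.0, (278, 221, 23, 15)) [ 0.6353 -0.0851]
side yellow (223.7, 193.1, 11.9, 14.4, (217, 187, 15, 13)) [0.4189 0.143 ]
side red (224.6, 250.4, 15.9, 17.0, (216, 243, 18, 17)) [ 0.4209 -0.1784]
side red (284.1, 212.4, 11.9, 21.0, (274, 206, 21, 13)) [0.6319 0.0043]
side red (279.5, 192.5, 0.0, 1.0, (275, 192, 10, 2)) [0.6315 0.1316]
side blue (293.7, 246.4, 15.6, 23.4, (282, 238, 24, 17)) [ 0.638  -0.1755]
side blue (223.0, 169.6, 11.7, 18.2, (213, 164, 22, 13)) [0.4164 0.3211]
```

Run:
```python
import cv2,numpy as np
for f in('sc3','s13','s12'):
    im=cv2.imread(f'pics/{f}.png')[:,:,::-1]
    for r in(220,222,224): print(f,r,[(u,tuple(int(x) for x in im[r,u])) for u in range(303,325)])
```

```text
sc3 220 [(303, (71, 28, 80)), (304, (70, 27, 80)), (305, (66, 26, 75)), (306, (63, 39, 68)), (307, (68, 42, 74)), (308, (71, 28, 80)), (309, (70, 31, 78)), (310, (68, 52, 72)), (311, (67, 64, 66)), (312, (67, 65, 66)), (313, (66, 63, 65)), (314, (67, 65, 66)), (315, (67, 66, 66)), (316, (68, 66, 67)), (317, (58, 89, 63)), (318, (44, 117, 60)), (319, (44, 126, 60)), (320, (52, 106, 62)), (321, (130, 129, 125)), (322, (172, 166, 167)), (323, (172, 167, 167)), (324, (174, 168, 168))]
sc3 222 [(303, (50, 18, 58)), (304, (54, 22, 61)), (305, (54, 26, 59)), (306, (57, 31, 62)), (307, (64, 29, 72)), (308, (69, 26, 78)), (309, (67, 42, 72)), (310, (64, 59, 64)), (311, (67, 65, 66)), (312, (68, 66, 67)), (313, (68, 66, 67)), (314, (68, 66, 67)), (315, (67, 66, 66)), (316, (64, 70, 65)), (317, (54, 103, 63)), (318, (43, 127, 60)), (319, (46, 121, 62)), (320, (65, 98, 70)), (321, (134, 130, 131)), (322, (173, 167, 168)), (323, (172, 167, 168)), (324, (173, 168, 168))]
sc3 224 [(303, (58, 34, 62)), (304, (44, 16, 50)), (305, (41, 24, 46)), (306, (41, 26, 46)), (307, (44, 15, 51)), (308, (43, 18,
[... 2493 characters left out ...]
314, (35, 34, 35)), (315, (35, 28, 37)), (316, (36, 16, 41)), (317, (38, 15, 44)), (318, (36, 22, 40)), (319, (35, 25, 37)), (320, (47, 31, 50)), (321, (76, 69, 75)), (322, (93, 91, 91)), (323, (94, 92, 91)), (324, (94, 91, 91))]
s12 224 [(303, (82, 79, 81)), (304, (61, 64, 60)), (305, (24, 58, 31)), (306, (21, 68, 31)), (307, (24, 60, 31)), (308, (32, 45, 34)), (309, (36, 35, 35)), (310, (36, 35, 35)), (311, (34, 34, 34)), (312, (35, 34, 35)), (313, (35, 35, 35)), (314, (36, 34, 37)), (315, (36, 24, 40)), (316, (37, 15, 43)), (317, (38, 16, 42)), (318, (36, 24, 39)), (319, (35, 23, 38)), (320, (60, 48, 61)), (321, (85, 80, 84)), (322, (92, 89, 90)), (323, (91, 90, 90)), (324, (92, 90, 90))]
```

The collar still looks about 2 mm short of the holder face. I'll straddle the shank with half-closed fingers and push squarely on the collar's front face.

```bash
python3 -m creep '[[0.04,0,0.03,0,0,0,0.2],[0.04,0,0.08,0,0,0,0.2],[0.04,0,0.13,0,0,0,0.2],[0.04,0,0.171,0,0,0,0.2],[0.04,0,0.171,0,0,0,0.3],[0.04,0,0.171,0,0,0,0.66],[0.04,0,0.171,0,0,0,0.66],[0.04,0,0.171,0,0,0,0.66]]'; python3 -m creep '[[0,0,0,0,0,0,0.66],[0,0,0,0,0,0,0.66],[0,0,0,0,0,0,0.66]]'; python3 -m creep '[[-0.008,0,0,0,0,0,0.66],[-0.016,0,0,0,0,0,0.66],[-0.024,0,0,0,0,0,0.66],[-0.028,0,0,0,0,0,0.66],[-0.028,0,0,0,0,0,0.66]]'; python3 -c "
from h import *
rep()"
```

```text
time_s: 25.35
tcp_pos: [0.6204, 0.1012, 0.1289]
tcp_rot: [[0.034, -0.999, 0.002], [-0.999, -0.034, 0.001], [-0.001, -0.002, -1.0]]
ft_force: [0.8, 0.7, -0.7]
gripper_width: 0.0331
grip_force: 0.0
time_s: 25.65
tcp_pos: [0.6192, 0.1005, 0.1272]
tcp_rot: [[0.034, -0.999, -0.002], [-0.999, -0.034, -0.0], [0.0, 0.002, -1.0]]
ft_force: [0.6, 1.1, 0.4]
gripper_width: 0.0163
grip_force: 0.0
time_s: 26.15
tcp_pos: [0.6184, 0.1137, 0.1266]
tcp_rot: [[0.03, -1.0, -0.004], [-0.999, -0.03, -0.015], [0.015, 0.005, -1.0]]
ft_force: [-1.7, -12.2, 4.5]
gripper_width: 0.0164
grip_force: 22.7
t 26.15 p [0.6184 0.1137 0.1266] yawy -178.28 F [ -1.7 -12.2   4.5] T [-2.42  0.4   0.13] w 0.0164 g 22.7 j [ 0.03  0.69 -0.45  1.56  0.35  0.99  2.65]
```

```bash
python3 -m creep '[[-0.008,0,0,0,0,0,0.66],[-0.016,0,0,0,0,0,0.66],[-0.02,0,0,0,0,0,0.66],[-0.02,0,0,0,0,0,0.66]]'; python3 -c "
from h import *
rep()
s=save('scene','s14.png')
for r in(220,222,224): print([(u,tuple(int(x) for x in s[r,u])) for u in range(303,325)])
"
```

```text
time_s: 26.55
tcp_pos: [0.6184, 0.1134, 0.1265]
tcp_rot: [[0.021, -1.0, -0.008], [-0.999, -0.02, -0.039], [0.039, 0.009, -0.999]]
ft_force: [-3.4, -29.2, 12.9]
gripper_width: 0.0163
grip_force: 30.3
t 26.55 p [0.6184 0.1134 0.1265] yawy -178.83 F [ -3.4 -29.2  12.9] T [-6.36  0.95  0.24] w 0.0163 g 30.3 j [ 0.01  0.69 -0.43  1.55  0.36  1.    2.63]
[(303, (26, 27, 29)), (304, (27, 28, 29)), (305, (29, 30, 30)), (306, (36, 36, 38)), (307, (47, 48, 48)), (308, (53, 53, 53)), (309, (43, 43, 44)), (310, (31, 32, 34)), (311, (34, 35, 37)), (312, (33, 34, 37)), (313, (34, 34, 37)), (314, (32, 34, 35)), (315, (30, 31, 32)), (316, (31, 33, 34)), (317, (31, 26, 35)), (318, (34, 15, 39)), (319, (38, 14, 42)), (320, (50, 35, 52)), (321, (71, 64, 70)), (322, (129, 125, 126)), (323, (165, 160, 160)), (324, (166, 160, 161))]
[(303, (29, 28, 29)), (304, (19, 19, 21)), (305, (20, 20, 22)), (306, (19, 20, 21)), (307, (20, 20, 23)), (308, (21, 22, 23)), (309, (22, 23, 24)), (310, (23, 24, 26)), (311, (25, 27, 28)), (312, (27, 28, 30)), (313, (29, 29, 30)), (314, (28, 30, 31)), (315, (30, 30, 33)), (316, (24, 23, 27)), (317, (29, 15, 33)), (318, (37, 14, 43)), (319, (36, 14, 41)), (320, (40, 32, 42)), (321, (121, 118, 118)), (322, (166, 160, 161)), (323, (165, 160, 160)), (324, (164, 160, 160))]
[(303, (101, 97, 88)), (304, (101, 96, 87)), (305, (91, 87, 80)), (306, (81, 78, 71)), (307, (80, 77, 70)), (308, (71, 68, 63)), (309, (62, 60, 56)), (310, (51, 50, 47)), (311, (26, 26, 28)), (312, (19, 19, 21)), (313, (21, 21, 23)), (314, (17, 19, 21)), (315, (19, 18, 21)), (316, (26, 18, 27)), (317, (35, 17, 38)), (318, (36, 12, 42)), (319, (35, 19, 39)), (320, (86, 82, 85)), (321, (141, 137, 138)), (322, (163, 158, 159)), (323, (162, 158, 158)), (324, (162, 159, 158))]
```

The purple band now meets the face the way the band did at first, and the collar does not move under 29 N, so it is home. I'll release and check.

```bash
python3 -m creep '[[0.015,0,0,0,0,0,0.66],[0.022,0,0,0,0,0,0.5],[0.022,0,0,0,0,0,0.3],[0.026,0,0,0,0,0,0],[0.03,0,0,0,0,0,0],[0.03,0,-0.06,0,0,0,-0.2],[0.03,0,-0.12,0,0,0,-1],[0.03,0,-0.17,0,0,0,-1]]'
python3 - <<'E'
from h import *
rep()
s=save('scene','s15.png'); print([(u,tuple(int(x) for x in s[222,u])) for u in range(303,325)])
d=save('side','d15.png')
for n,i in(('scene',s),('side',d)):
  for c in('yellow','red'):
    for b in blobs(i,c,10): 
        if 200<b[0]<340 and 160<b[1]<300: print(n,c,b)
p=tri([('scene',(328.1,201.4)),('side',(223.7,193.1))]);q=tri([('scene',(222.7,178)),('side',(224.6,250.4))]);print(p,q)
plan([.424,.151,.2],YAW+np.pi)
E
```

```text
time_s: 27.4
tcp_pos: [0.6184, 0.117, 0.2651]
tcp_rot: [[0.037, -0.999, -0.002], [-0.999, -0.037, 0.002], [-0.002, 0.002, -1.0]]
ft_force: [1.1, 0.5, -0.1]
gripper_width: 0.0661
grip_force: 0.0
t 27.4 p [0.6184 0.117  0.2651] yawy -177.91 F [ 1.1  0.5 -0.1] T [0.16 0.03 0.06] w 0.0661 g 0.0 j [ 0.06  0.57 -0.5   1.37  0.27  1.27  2.73]
[(303, (74, 70, 72)), (304, (74, 71, 72)), (305, (67, 64, 65)), (306, (44, 56, 46)), (307, (21, 62, 30)), (308, (22, 67, 31)), (309, (25, 56, 32)), (310, (31, 37, 32)), (311, (35, 34, 35)), (312, (34, 33, 34)), (313, (35, 34, 34)), (314, (35, 33, 34)), (315, (33, 33, 33)), (316, (35, 33, 35)), (317, (35, 22, 38)), (318, (36, 10, 41)), (319, (36, 15, 42)), (320, (48, 41, 50)), (321, (123, 119, 119)), (322, (163, 159, 159)), (323, (164, 159, 159)), (324, (163, 158, 158))]
scene yellow (207.8, 219.0, 20.3, 26.8, (194, 209, 28, 21))
scene yellow (328.1, 201.4, 18.0, 18.5, (319, 193, 19, 18))
scene red (274.5, 230.6, 3.0, 13.7, (272, 225, 6, 14))
scene red (238.3, 225.2, 20.4, 26.8, (225, 215, 28, 22))
scene red (222.7, 178.0, 16.1, 17.1, (214, 170, 18, 17))
side yellow (288.7, 228.3, 13.9, 22.0, (278, 221, 23, 15))
side yellow (223.8, 192.8, 11.7, 13.8, (217, 187, 15, 13))
side red (224.5, 250.3, 15.6, 16.9, (216, 243, 18, 17))
side red (284.1, 212.4, 11.9, 21.0, (274, 206, 21, 13))
side red (279.5, 192.5, 0.0, 1.0, (275, 192, 10, 2))
[0.41968302 0.15294118 0.03600452] [ 0.42160156 -0.17406813  0.03902521]
row [-0.049   0.2462  0.0848] [-0.0033  0.0016  0.0003] mm 212.0 deg 0.66
```

```bash
python3 -m creep '[[-0.045,0.246,0,0,0,0.045,-1],[-0.045,0.246,0,0,0,0.09,-1],[-0.045,0.246,0,0,0,0.135,-1],[-0.045,0.246,0,0,0,0.18,-1],[-0.045,0.246,0.02,0,0,0.225,-1],[-0.045,0.246,0.05,0,0,0.27,-1],[-0.045,0.246,0.08,0,0,0.315,-1],[-0.045,0.246,0.1,0,0,0.36,-1]]';python3 -m creep '[[0,0,0,0,0,0.045,-1],[0,0,0,0,0,0.09,-1],[0,0,0,0,0,0.135,-1],[0,0,0,0,0,0.18,-1],[0,0,0,0,0,0.225,-1],[0,0,0,0,0,0.27,-1],[0,0,0,0,0,0.315,-1],[0,0,0,0,0,0.36,-1]]'; python3 -m creep '[[0,0,0,0,0,0.045,-1],[0,0,0,0,0,0.09,-1],[0,0,0,0,0,0.135,-1],[0,0,0,0,0,0.18,-1],[0,0,0,0,0,0.2,-1],[0,0,0,0,0,0.2,-1]]'
python3 - <<'E'
from h import *
rep(); w=save('wrist','w16.png')
for b in blobs(w,'yellow',20): print(b,onz('wrist',b[:2],.048).round(4))
plan([.421,.1525,.004],.3)
E
```

```text
time_s: 28.3
tcp_pos: [0.4188, 0.1448, 0.1813]
tcp_rot: [[-0.892, -0.453, -0.005], [-0.453, 0.892, -0.0], [0.005, 0.002, -1.0]]
ft_force: [0.0, -0.5, -0.6]
gripper_width: 0.093
grip_force: 0.0
time_s: 29.1
tcp_pos: [0.4196, 0.1452, 0.1825]
tcp_rot: [[-0.789, 0.614, -0.004], [0.614, 0.789, 0.0], [0.003, -0.002, -1.0]]
ft_force: [0.8, 0.5, -0.4]
gripper_width: 0.0932
grip_force: 0.0
time_s: 29.7
tcp_pos: [0.4197, 0.1452, 0.1825]
tcp_rot: [[-0.284, 0.959, -0.004], [0.959, 0.284, -0.0], [0.001, -0.004, -1.0]]
ft_force: [-0.4, -0.3, 0.5]
gripper_width: 0.0927
grip_force: 0.0
t 29.7 p [0.4197 0.1452 0.1825] yawy 16.47 F [-0.4 -0.3  0.5] T [-0.04  0.07 -0.01] w 0.0927 g 0.0 j [-0.48  0.32  0.13  2.   -0.05  0.83 -0.03]
(441.5, 328.7, 4.8, 13.4, (439, 323, 6, 13)) [0.7207 0.0218 0.048 ]
(257.9, 175.9, 48.1, 48.6, (234, 151, 49, 50)) [0.4209 0.1542 0.048 ]
row [0.0084 0.0048 0.2233] [-0.0011 -0.0003 -0.0037] mm 178.8 deg 0.7
```

```bash
python3 -m creep '[[0.009,0.005,0.04,-0.001,0,0,-1],[0.009,0.005,0.08,-0.001,0,0,-1],[0.009,0.005,0.12,-0.001,0,0,-1],[0.009,0.005,0.16,-0.001,0,0,-1],[0.009,0.005,0.185,-0.001,0,0,-1],[0.009,0.005,0.185,-0.001,0,0,-1]]';  python3 - <<'E'
from h import *
rep(); d=save('side','d17.png'); w=save('wrist','w17.png')
for b in blobs(w,'yellow',20): print(b,onz('wrist',b[:2],.048).round(4))
c=np.zeros((400,800,3),np.uint8);c[:400,:400]=cv2.resize(d[150:230,180:260,::-1],(400,400));c[:300,400:]=cv2.resize(w[:,:,::-1],(400,300));cv2.imwrite('pics/m17.png',c)
E
```

```text
time_s: 30.35
tcp_pos: [0.4199, 0.1519, 0.0328]
tcp_rot: [[-0.283, 0.959, -0.005], [0.959, 0.283, -0.001], [0.001, -0.005, -1.0]]
ft_force: [-0.6, -0.5, -0.6]
gripper_width: 0.0932
grip_force: 0.0
t 30.35 p [0.4199 0.1519 0.0328] yawy 16.44 F [-0.6 -0.5 -0.6] T [-0.08  0.06 -0.05] w 0.0932 g 0.0 j [-0.45  0.58  0.08  2.16 -0.1   0.41 -0.  ]
(440.9, 332.2, 4.6, 13.1, (437, 327, 8, 13)) [0.5779 0.1172 0.048 ]
(254.6, 233.8, 80.5, 84.4, (212, 193, 86, 82)) [0.4217 0.1548 0.048 ]
```

View pics/m17.png

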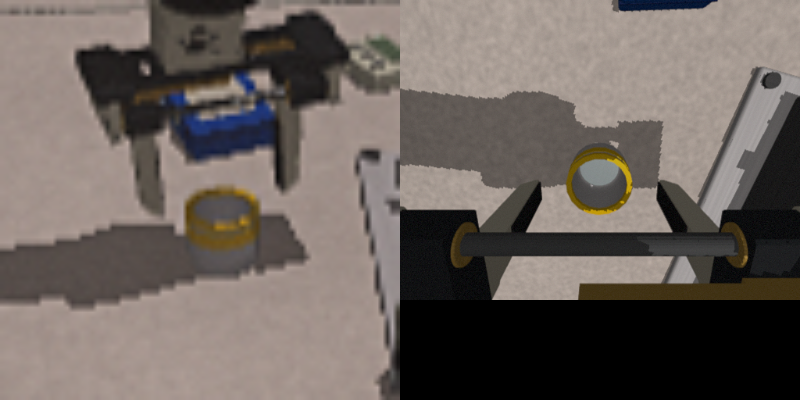

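Run:
```python
from h import *
for y,px in((.138,(211,192.5)),(.166,(237.6,188))):
    c,r=ray('side',px); print(c+r*(y-c[1])/r[1])
```

```text
[0.37139041 0.138      0.05234233]
[0.47280274 0.166      0.0496997 ]
```

```bash
python3 -m creep '[[0.002,0,0.015,0,0,0,-1],[0.002,0,0.032,0,0,0,-1],[0.002,0,0.032,0,0,0,-1]]'; python3 -m creep '[[0,0,0,0,0,0,1],[0,0,0,0,0,0,1],[0,0,0,0,0,0,1],[0,0,0,0,0,0,1],[0,0,0,0,0,0,1],[0,0,0,0,0,0,1],[0,0,0,0,0,0,1],[0,0,0,0,0,0,1]]'
python3 - <<'E'
from h import *
rep(); w=save('wrist','w18.png')
for b in blobs(w,'yellow',20): print(b,onz('wrist',b[:2],.048).round(4))
E
```

```text
time_s: 30.75
tcp_pos: [0.4219, 0.1541, 0.0099]
tcp_rot: [[-0.282, 0.959, 0.001], [0.959, 0.282, 0.001], [0.001, 0.001, -1.0]]
ft_force: [0.5, -0.2, 1.3]
gripper_width: 0.0929
grip_force: 0.0
time_s: 31.55
tcp_pos: [0.4215, 0.1537, 0.0097]
tcp_rot: [[-0.281, 0.96, 0.0], [0.96, 0.281, 0.001], [0.001, 0.0, -1.0]]
ft_force: [-1.0, 0.9, 5.1]
gripper_width: 0.0555
grip_force: 30.0
t 31.55 p [0.4215 0.1537 0.0097] yawy 16.34 F [-1.   0.9  5.1] T [-0.17  0.42 -0.07] w 0.0555 g 30.0 j [-0.44  0.62  0.06  2.17 -0.11  0.35  0.  ]
(367.2, 322.7, 4.6, 27.5, (365, 307, 6, 31)) [0.5035 0.1282 0.048 ]
(141.2, 319.3, 2.4, 22.0, (140, 307, 4, 25)) [0.3657 0.0907 0.048 ]
(254.4, 250.1, 94.3, 97.1, (207, 201, 96, 97)) [0.4206 0.157  0.048 ]
```

```bash
python3 -m creep '[[0,0,-0.06,0,0,0,1],[0,0,-0.12,0,0,0,1],[0,0,-0.155,0,0,0,1],[0,0,-0.155,0,0,0,1],[0,0,-0.155,0,0,0,1]]'
python3 - <<'E'
from h import *
rep(); plan([*st(0,-.085),.135],YAW)
E
```

```text
time_s: 32.1
tcp_pos: [0.4214, 0.1536, 0.1332]
tcp_rot: [[-0.282, 0.96, 0.001], [0.96, 0.282, 0.001], [0.001, 0.001, -1.0]]
ft_force: [-0.3, -0.8, -2.1]
gripper_width: 0.055
grip_force: 30.0
t 32.1 p [0.4214 0.1536 0.1332] yawy 16.35 F [-0.3 -0.8 -2.1] T [-0.04  0.11 -0.01] w 0.055 g 30.0 j [-0.49  0.4   0.12  2.06 -0.07  0.69 -0.03]
row [-0.4238  0.1432 -0.0024] [ 0.0003 -0.0002  0.0797] mm 357.9 deg 14.35
```

```bash
python3 -m creep '[[-0.424,0.143,-0.01,0,0,0.08,1],[-0.424,0.143,-0.01,0,0,0.08,1],[-0.424,0.143,-0.01,0,0,0.08,1],[-0.424,0.143,-0.01,0,0,0.08,1],[-0.424,0.143,-0.01,0,0,0.08,1],[-0.424,0.143,-0.01,0,0,0.08,1],[-0.424,0.143,-0.01,0,0,0.08,1],[-0.424,0.143,-0.01,0,0,0.08,1]]'; python3 -m creep '[[0,0,0,0,0,0,1],[0,0,0,0,0,0,1],[0,0,0,0,0,0,1],[0,0,0,0,0,0,1]]'
python3 - <<'E'
from h import *
rep(); plan([*st(0,-.085),.12],YAW)
w=save('wrist','w19.png'); a=save('scene','s19.png'); d=save('side','d19.png')
for b in blobs(w,'yellow',20)+blobs(w,'red',20): print(b,onz('wrist',b[:2],.17).round(4),onz('wrist',b[:2],.089).round(4))
c=np.zeros((600,800,3),np.uint8);c[:384,:512]=w[:,:,::-1];c[:280,520:800]=cv2.resize(d[190:260,255:325,::-1],(280,280));c[300:600,500:800]=cv2.resize(a[170:245,170:245,::-1],(300,300));cv2.imwrite('pics/m19.png',c)
E
```

```text
time_s: 32.9
tcp_pos: [0.6272, -0.1484, 0.138]
tcp_rot: [[-0.025, 1.0, -0.002], [1.0, 0.025, -0.005], [-0.005, -0.002, -1.0]]
ft_force: [-0.6, -0.1, -1.2]
gripper_width: 0.0551
grip_force: 30.0
time_s: 33.3
tcp_pos: [0.6265, -0.1373, 0.1413]
tcp_rot: [[-0.037, 0.999, -0.0], [0.999, 0.037, 0.002], [0.002, -0.0, -1.0]]
ft_force: [0.6, 0.1, -0.9]
gripper_width: 0.0553
grip_force: 30.0
t 33.3 p [ 0.6265 -0.1373  0.1413] yawy 2.11 F [ 0.6  0.1 -0.9] T [-0.05  0.06  0.02] w 0.0553 g 30.0 j [ 0.07  0.66  0.19  1.52 -0.14  0.98  0.34]
row [-0.0028  0.0003  0.0266] [-0.     -0.0007  0.0006] mm 21.4 deg 0.16
(424.5, 370.5, 25.3, 644.6, (146, 357, 359, 27)) [ 0.7518 -0.2316  0.17  ] [ 0.8157 -0.3189  0.089 ]
(155.6, 291.8, 4.5, 8.5, (153, 287, 6, 10)) [ 0.5636 -0.1724  0.17  ] [ 0.5336 -0.2302  0.089 ]
(146.7, 316.0, 12.8, 48.7, (139, 287, 13, 55)) [ 0.5564 -0.1914  0.17  ] [ 0.5229 -0.2587  0.089 ]
(362.3, 315.7, 13.3, 49.6, (358, 286, 13, 56)) [ 0.7006 -0.1864  0.17  ] [ 0.7389 -0.2512  0.089 ]
(353.6, 291.4, 5.3, 10.2, (351, 286, 6, 11)) [ 0.6922 -0.1678  0.17  ] [ 0.7264 -0.2233  0.089 ]
(254.5, 235.7, 93.9, 134.0, (207, 169, 96, 129)) [ 0.6265 -0.1306  0.17  ] [ 0.6278 -0.1675  0.089 ]
(62.0, 215.2, 53.0, 63.6, (30, 188, 65, 56)) [ 0.5112 -0.1211  0.17  ] [ 0.4552 -0.1533  0.089 ]
(254.7, 105.5, 90.0, 94.2, (210, 58, 91, 95)) [ 0.624  -0.0548  0.17  ] [ 0.6241 -0.0539  0.089 ]
```

View pics/m19.png

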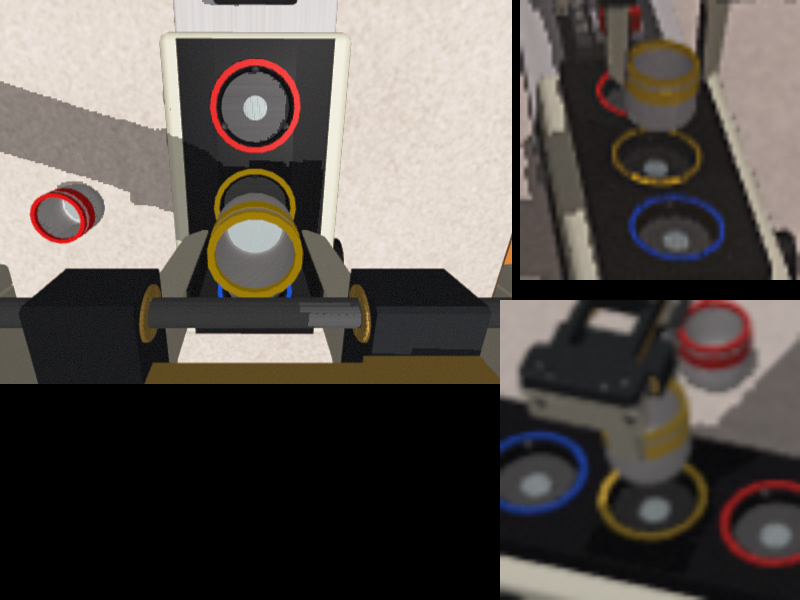

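Run:
```python
from h import *
s=env.read_state();p=np.array(s['tcp_pos']);R=np.array(s['tcp_rot'])
q=onz('wrist',(254.7,249.3),p[2]+.0383+.0);print(p,q,R.T@(q-p))
plan([*st(0,-.085),.12],YAW)
```

```text
[ 0.62686618 -0.13863419  0.14177703] [ 0.62669186 -0.13458263  0.18007703] [ 4.09389693e-03  9.02184839e-06 -3.82958935e-02]
row [-0.001  -0.0002  0.0272] [ 0.0003 -0.0003  0.0001] mm 21.8 deg 0.09
```

```bash
python3 -m creep '[[-0.0055,0,0.01,0,0,0,1],[-0.0055,0,0.03,0,0,0,1],[-0.0055,0,0.045,0,0,0,1],[-0.0055,0,0.055,0,0,0,1],[-0.0055,0,0.06,0,0,0,1],[-0.0055,0,0.064,0,0,0,1],[-0.0055,0,0.064,0,0,0,1]]'; python3 -c "
from h import *
rep()"
```

```text
time_s: 34.15
tcp_pos: [0.6271, -0.1401, 0.0932]
tcp_rot: [[-0.036, 0.999, 0.0], [0.999, 0.036, 0.006], [0.006, 0.001, -1.0]]
ft_force: [-5.3, 6.0, 14.1]
gripper_width: 0.0552
grip_force: 30.0
t 34.15 p [ 0.6271 -0.1401  0.0932] yawy 2.08 F [-5.3  6.  14.1] T [1.13 1.41 0.02] w 0.0552 g 30.0 j [ 0.09  0.71  0.18  1.56 -0.16  0.88  0.36]
```

```bash
python3 -m creep '[[0.004,-0.002,-0.003,0,0,0,1],[0.004,-0.002,-0.002,0,0,0,1],[0.004,-0.002,0.001,0,0,0.04,1],[0.004,-0.002,0.004,0,0,0.08,1],[0.004,-0.002,0.007,0,0,0.12,1],[0.004,-0.002,0.009,0,0,0.16,1],[0.004,-0.002,0.009,0,0,0.16,1]]'; python3 -c "
from h import *
rep()"
```

```text
time_s: 34.85
tcp_pos: [0.6273, -0.139, 0.0849]
tcp_rot: [[0.454, 0.891, 0.004], [0.891, -0.454, 0.003], [0.005, 0.002, -1.0]]
ft_force: [-0.7, 3.5, 9.7]
gripper_width: 0.0555
grip_force: 30.0
t 34.85 p [ 0.6273 -0.139   0.0849] yawy -27.01 F [-0.7  3.5  9.7] T [ 0.92  0.26 -0.46] w 0.0555 g 30.0 j [ 0.    0.73  0.32  1.58 -0.28  0.87 -0.04]
```

```bash
python3 -m creep '[[0,0,0.003,0,0,-0.04,1],[0,0,0.005,0,0,-0.08,1],[0,0,0.006,0,0,-0.12,1],[0,0,0.006,0,0,-0.16,1],[0,0,0.006,0,0,-0.16,1]]'; python3 -c "
from h import *
rep()"
```

```text
time_s: 35.35
tcp_pos: [0.6273, -0.1402, 0.0818]
tcp_rot: [[-0.037, 0.999, 0.005], [0.999, 0.037, 0.002], [0.002, 0.005, -1.0]]
ft_force: [-3.1, 3.0, 13.6]
gripper_width: 0.0552
grip_force: 30.0
t 35.35 p [ 0.6273 -0.1402  0.0818] yawy 2.14 F [-3.1  3.  13.6] T [0.78 0.76 0.38] w 0.0552 g 30.0 j [ 0.09  0.72  0.17  1.58 -0.16  0.85  0.36]
```

```bash
python3 -m creep '[[0,0,0.003,0,0,0.04,1],[0,0,0.005,0,0,0.08,1],[0,0,0.006,0,0,0.12,1],[0,0,0.006,0,0,0.16,1],[0,0,0.006,0,0,0.16,1]]'
python3 - <<'E'
from h import *
rep(); a=save('scene','s20.png'); d=save('side','d20.png')
for n,i in(('scene',a),('side',d)):
  for b in blobs(i,'yellow',10): print(n,b)
# expected rim pixels if home
for n in('scene','side'): print(n,proj(n,[*st(0,-.085),.123]),proj(n,[*st(0,-.085),.129]))
E
```

```text
time_s: 35.85
tcp_pos: [0.6274, -0.1402, 0.0807]
tcp_rot: [[0.454, 0.891, 0.006], [0.891, -0.454, 0.002], [0.005, 0.005, -1.0]]
ft_force: [-7.9, 5.2, 32.6]
gripper_width: 0.0555
grip_force: 30.0
t 35.85 p [ 0.6274 -0.1402  0.0807] yawy -26.97 F [-7.9  5.2 32.6] T [ 1.22  2.17 -0.44] w 0.0555 g 30.0 j [ 0.01  0.74  0.32  1.58 -0.29  0.86 -0.04]
scene (208.4, 216.6, 22.9, 24.6, (196, 203, 26, 27))
side (289.3, 229.5, 11.4, 19.7, (283, 229, 17, 7))
side (288.1, 222.7, 15.0, 19.0, (278, 214, 20, 17))
scene [207.19511916 210.28373963] [207.02156943 208.76594701]
side [289.72977084 219.65062432] [289.82521971 218.11713873]
```

```bash
python3 -m creep '[[0,0,-0.009,0,0,0,1],[0,0,-0.009,0,0,0,0],[0,0,-0.009,0,0,0,-0.8],[0,0,-0.009,0,0,0,-0.8],[0,0,-0.009,0,0,0,-0.8],[0,0,-0.009,0,0,0,-0.8],[0,0,-0.05,0,0,0,-0.8],[0,0,-0.11,0,0,0,-1]]'; python3 -m creep '[[0,0,-0.06,0,0,-0.04,-1],[0,0,-0.06,0,0,-0.08,-1],[0,0,-0.06,0,0,-0.08,-1],[0,0,-0.06,0,0,-0.08,-1]]'
python3 - <<'E'
from h import *
rep(); a=save('scene','s21.png'); d=save('side','d21.png'); w=save('wrist','w21.png')
for n,i in(('scene',a),('side',d),('wrist',w)):
  for c in('yellow','red','blue'):
    for b in blobs(i,c,10): 
      if n=='wrist' or (150<b[0]<340 and 165<b[1]<300): print(n,c,b,onz(n,b[:2],.123).round(4),onz(n,b[:2],.048).round(4))
c=np.zeros((600,800,3),np.uint8);c[:384,:512]=w[:,:,::-1];c[:280,520:800]=cv2.resize(d[190:260,255:325,::-1],(280,280));c[300:600,500:800]=cv2.resize(a[170:245,170:245,::-1],(300,300));cv2.imwrite('pics/m21.png',c)
E
```

```text
time_s: 36.75
tcp_pos: [0.6229, -0.1402, 0.1588]
tcp_rot: [[0.452, 0.892, -0.008], [0.892, -0.452, 0.002], [-0.001, -0.008, -1.0]]
ft_force: [0.6, 0.5, 0.4]
gripper_width: 0.0878
grip_force: 0.0
time_s: 37.15
tcp_pos: [0.6244, -0.1407, 0.2082]
tcp_rot: [[0.218, 0.976, -0.002], [0.976, -0.218, 0.002], [0.001, -0.002, -1.0]]
ft_force: [-0.5, 0.2, -1.0]
gripper_width: 0.0928
grip_force: 0.0
t 37.15 p [ 0.6244 -0.1407  0.2082] yawy -12.62 F [-0.5  0.2 -1. ] T [-0.06  0.13 -0.01] w 0.0928 g 0.0 j [ 0.02  0.6   0.3   1.44 -0.18  1.13  0.13]
scene yellow (207.7, 216.1, 25.1, 26.7, (195, 203, 27, 26)) [ 0.6452 -0.1309  0.123 ] [ 0.5866 -0.1595  0.048 ]
scene red (274.3, 231.3, 3.2, 15.1, (272, 225, 6, 14)) [0.6434 0.0477 0.123 ] [0.5848 0.0337 0.048 ]
scene red (238.3, 225.3, 20.7, 26.8, (225, 215, 28, 22)) [ 0.6513 -0.0453  0.123 ] [ 0.5933 -0.0669  0.048 ]
scene red (222.8, 178.1, 16.3, 17.1, (214, 170, 18, 17)) [ 0.5019 -0.141   0.123 ] [ 0.4318 -0.1704  0.048 ]
scene blue (177.9, 212.7, 19.7, 26.7, (165, 203, 27, 21)) [ 0.6569 -0.2094  0.123 ] [ 0.5993 -0.2443  0.048 ]
side yellow (288.8
[... 673 characters left out ...]
) [ 0.3994 -0.2363  0.123 ] [ 0.3331 -0.2842  0.048 ]
wrist yellow (436.2, 319.2, 14.1, 41.5, (433, 294, 12, 48)) [ 0.7935 -0.3286  0.123 ] [ 0.8347 -0.4016  0.048 ]
wrist yellow (256.6, 186.2, 63.7, 68.3, (225, 153, 65, 69)) [ 0.628  -0.1317  0.123 ] [ 0.6241 -0.151   0.048 ]
wrist red (112.6, 230.9, 42.3, 47.7, (88, 209, 50, 45)) [ 0.4728 -0.1459  0.123 ] [ 0.4266 -0.1691  0.048 ]
wrist red (235.9, 105.5, 70.4, 74.1, (201, 69, 71, 75)) [ 0.626  -0.0538  0.123 ] [ 0.6215 -0.0519  0.048 ]
wrist red (190.6, 1.3, 3.0, 17.9, (186, 0, 16, 4)) [0.6089 0.034  0.123 ] [0.5998 0.0598 0.048 ]
wrist blue (274.7, 252.2, 55.2, 61.1, (244, 225, 62, 56)) [ 0.6311 -0.206   0.123 ] [ 0.628  -0.2456  0.048 ]
```

View pics/m21.png

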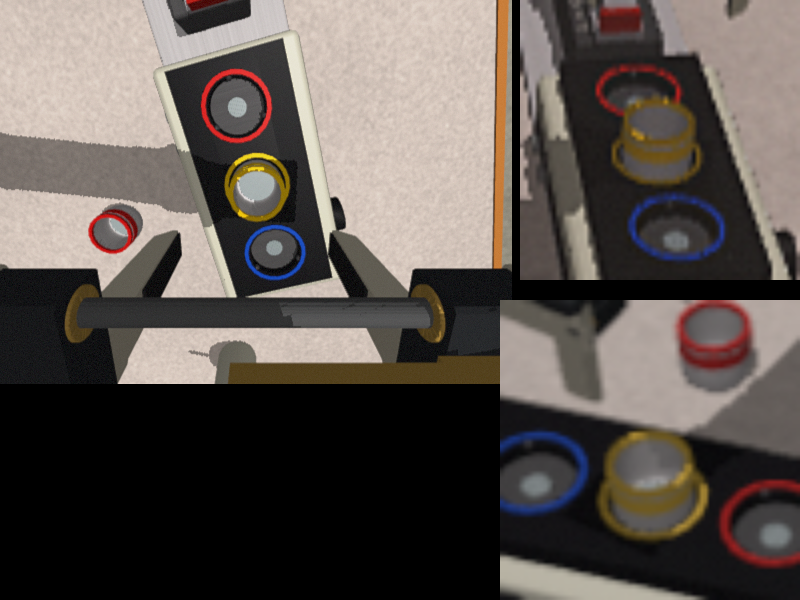

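Run:
```python
from h import *
t=np.linspace(0,2*np.pi,90)
for n in('scene','side'):
  for z in(.123,.129):
    P=np.array([proj(n,[*(st(0,-.085)+.028*np.array([np.cos(a),np.sin(a)])),z]) for a in t]); print(n,z,'top',P[:,1].min().round(2))
  im=cv2.imread('pics/s21.png' if n=='scene' else 'pics/d21.png').astype(int); u=208 if n=='scene' else 289
  r=range(198,210) if n=='scene' else range(209,221)
  print([(k,im[k,u-1:u+2].mean(0).round().astype(int)[::-1].tolist()) for k in r])
plan([.423,-.174,.18],-.12)
```

```text
scene 0.123 top 202.38
scene 0.129 top 200.86
[(198, [176, 164, 158]), (199, [176, 165, 159]), (200, [177, 165, 159]), (201, [129, 121, 116]), (202, [89, 77, 54]), (203, [103, 84, 30]), (204, [106, 90, 45]), (205, [98, 92, 81]), (206, [97, 94, 94]), (207, [97, 94, 94]), (208, [103, 100, 100]), (209, [107, 103, 103])]
side 0.123 top 214.23
side 0.129 top 212.71
[(209, [23, 27, 26]), (210, [27, 27, 26]), (211, [31, 28, 28]), (212, [41, 37, 40]), (213, [61, 56, 53]), (214, [89, 74, 45]), (215, [105, 78, 21]), (216, [103, 84, 53]), (217, [88, 84, 90]), (218, [90, 84, 85]), (219, [91, 85, 84]), (220, [91, 85, 85])]
row [-0.0954 -0.2367  0.0352] [-0.0009 -0.0003 -0.0314] mm 206.1 deg 5.66
```

```bash
python3 -m creep '[[-0.095,-0.236,0.035,0,0,0,-1],[-0.095,-0.236,0.035,0,0,0,-1],[-0.095,-0.236,0.035,0,0,0,-1],[-0.095,-0.236,0.035,0,0,0,-1],[-0.095,-0.236,0.035,0,0,0,-1],[-0.095,-0.236,0.1,0,0,0,-1],[-0.095,-0.236,0.13,0,0,0,-1],[-0.095,-0.236,0.13,0,0,0,-1]]'; python3 -m creep '[[0,0,0,0,0,0,-1],[0,0,0,0,0,0,-1]]'
python3 - <<'E'
from h import *
rep(); w=save('wrist','w22.png')
for b in blobs(w,'red',20):
  x,y,ww,hh=b[4]; 
  if ww>40: print(b,'rimc',onz('wrist',(x+ww/2,y+hh-ww/2),.048).round(4))
  s=env.read_state();p=np.array(s['tcp_pos']);R=np.array(s['tcp_rot']);q=onz('wrist',(x+ww/2,y+hh-ww/2),.048);print(R.T@(q-p))
E
```

```text
time_s: 38.1
tcp_pos: [0.4224, -0.173, 0.1023]
tcp_rot: [[0.216, 0.976, -0.007], [0.976, -0.216, 0.003], [0.002, -0.008, -1.0]]
ft_force: [0.6, 0.8, 0.1]
gripper_width: 0.0932
grip_force: 0.0
time_s: 38.3
tcp_pos: [0.4261, -0.1749, 0.1064]
tcp_rot: [[0.216, 0.976, 0.003], [0.976, -0.216, -0.0], [0.0, 0.003, -1.0]]
ft_force: [-0.8, -0.6, 0.1]
gripper_width: 0.0928
grip_force: 0.0
t 38.3 p [ 0.4261 -0.1749  0.1064] yawy -12.46 F [-0.8 -0.6  0.1] T [-0.03  0.09 -0.01] w 0.0928 g 0.0 j [ 0.15  0.46  0.28  2.07 -0.21  0.63  0.35]
(248.8, 200.7, 59.7, 60.9, (218, 169, 62, 62)) rimc [ 0.4219 -0.1703  0.048 ]
[ 0.00350701 -0.00527652  0.05854808]
(490.0, 20.7, 17.2, 50.4, (471, 0, 41, 40)) rimc [ 0.6338 -0.0702  0.048 ]
[0.14694892 0.18000135 0.05929786]
```

```bash
python3 -m creep '[[0.0044,-0.0066,0.03,0,0,0,-1],[0.0044,-0.0066,0.06,0,0,0,-1],[0.0044,-0.0066,0.09,0,0,0,-1],[0.0044,-0.0066,0.11,0,0,0,-1],[0.0044,-0.0066,0.1217,0,0,0,-1],[0.0044,-0.0066,0.1217,0,0,0,-1],[0.0044,-0.0066,0.1217,0,0,0,0],[0.0044,-0.0066,0.1217,0,0,0,1]]';python3 -m creep '[[0,0,0,0,0,0,1],[0,0,0,0,0,0,1],[0,0,0,0,0,0,1],[0,0,0,0,0,0,1],[0,0,0,0,0,0,1],[0,0,0,0,0,0,1]]'
python3 - <<'E'
from h import *
rep(); w=save('wrist','w23.png')
for b in blobs(w,'red',20):
  x,y,ww,hh=b[4]
  if ww>70:
    s=env.read_state();p=np.array(s['tcp_pos']);R=np.array(s['tcp_rot']);q=onz('wrist',(x+ww/2,y+hh-ww/2),.048);print(b,q,R.T@(q-p))
E
```

```text
time_s: 39.15
tcp_pos: [0.4212, -0.17, 0.0089]
tcp_rot: [[0.216, 0.976, 0.003], [0.976, -0.216, -0.0], [0.001, 0.003, -1.0]]
ft_force: [0.7, 0.2, 0.4]
gripper_width: 0.0814
grip_force: 0.0
time_s: 39.75
tcp_pos: [0.4211, -0.1699, 0.0083]
tcp_rot: [[0.216, 0.976, 0.002], [0.976, -0.216, 0.0], [0.001, 0.002, -1.0]]
ft_force: [1.5, -0.5, 3.2]
gripper_width: 0.0556
grip_force: 30.0
t 39.75 p [ 0.4211 -0.1699  0.0083] yawy -12.45 F [ 1.5 -0.5  3.2] T [-0.08 -0.1   0.01] w 0.0556 g 30.0 j [ 0.22  0.64  0.17  2.16 -0.29  0.36  0.42]
(254.6, 257.4, 82.5, 96.8, (207, 216, 96, 81)) [ 0.42200291 -0.16509117  0.048     ] [ 4.97178866e-03 -7.64024396e-05 -3.97214562e-02]
```

```bash
python3 -m creep '[[0,0,-0.06,0,0,0,1],[0,0,-0.12,0,0,0,1],[0,0,-0.17,0,0,0,1],[0,0,-0.17,0,0,0,1],[0,0,-0.17,0,0,0,1]]'
python3 - <<'E'
from h import *
rep(); plan([*st(0,-.0015),.145],YAW)
E
```

```text
time_s: 40.3
tcp_pos: [0.4195, -0.1693, 0.1438]
tcp_rot: [[0.215, 0.977, 0.0], [0.977, -0.215, 0.001], [0.001, -0.0, -1.0]]
ft_force: [-0.4, 0.1, -1.3]
gripper_width: 0.0553
grip_force: 30.0
t 40.3 p [ 0.4195 -0.1693  0.1438] yawy -12.44 F [-0.4  0.1 -1.3] T [-0.06  0.09 -0.02] w 0.0553 g 30.0 j [ 0.11  0.4   0.32  2.04 -0.18  0.73  0.32]
row [ 0.1933  0.2189 -0.0012] [ 0.0001 -0.0004 -0.0803] mm 233.6 deg 14.45
```

```bash
python3 -m creep '[[0.05,0.055,0,0,0,-0.03,1],[0.1,0.11,0,0,0,-0.06,1],[0.145,0.165,0,0,0,-0.08,1],[0.175,0.2,0,0,0,-0.08,1],[0.193,0.219,0,0,0,-0.08,1],[0.193,0.219,0,0,0,-0.08,1],[0.193,0.219,0,0,0,-0.08,1],[0.193,0.219,0,0,0,-0.08,1]]'
python3 - <<'E'
from h import *
rep(); plan([*st(0,-.0015),.095],YAW)
w=save('wrist','w24.png'); s=env.read_state();p=np.array(s['tcp_pos']);R=np.array(s['tcp_rot'])
for b in blobs(w,'red',20):
  x,y,ww,hh=b[4]
  if ww>70: q=onz('wrist',(x+ww/2,y+hh-ww/2),p[2]+.0397);print(b,q,R.T@(q-p),st(0,0))
E
```

```text
time_s: 41.1
tcp_pos: [0.6222, -0.0583, 0.1422]
tcp_rot: [[-0.032, 0.999, -0.004], [0.999, 0.032, 0.0], [0.0, -0.004, -1.0]]
ft_force: [-0.2, -0.5, -2.5]
gripper_width: 0.0551
grip_force: 30.0
t 41.1 p [ 0.6222 -0.0583  0.1422] yawy 1.82 F [-0.2 -0.5 -2.5] T [-0.12  0.13  0.  ] w 0.0551 g 30.0 j [-0.08  0.64  0.23  1.57 -0.17  0.96  0.24]
row [0.0028 0.0025 0.059 ] [-0.0014 -0.0001 -0.001 ] mm 47.3 deg 0.31
(255.0, 236.3, 90.1, 143.1, (207, 162, 96, 135)) [ 0.62266331 -0.05350669  0.18261566] [ 0.00498812  0.00018977 -0.03969951] [ 0.6238 -0.0545]
```

```bash
python3 -m creep '[[0.002,0.0015,0.015,0,0,0,1],[0.002,0.0015,0.035,0,0,0,1],[0.002,0.0015,0.05,0,0,0,1],[0.002,0.0015,0.057,0,0,0,1],[0.002,0.0015,0.062,0,0,0,1],[0.002,0.0015,0.062,0,0,0,1]]'; python3 -c "
from h import *
rep()"
```

```text
time_s: 41.75
tcp_pos: [0.6244, -0.0545, 0.0943]
tcp_rot: [[-0.034, 0.999, -0.002], [0.999, 0.034, 0.002], [0.002, -0.002, -1.0]]
ft_force: [-2.5, 1.5, -1.8]
gripper_width: 0.0555
grip_force: 30.0
t 41.75 p [ 0.6244 -0.0545  0.0943] yawy 1.95 F [-2.5  1.5 -1.8] T [0.3  0.69 0.02] w 0.0555 g 30.0 j [-0.07  0.69  0.22  1.61 -0.18  0.86  0.25]
```

Inside the mouth and still free. Now press while twisting.

```bash
python3 -m creep '[[0,-0.001,0.006,0,0,0,1],[0,-0.001,0.01,0,0,0.04,1],[0,-0.001,0.014,0,0,0.08,1],[0,-0.001,0.017,0,0,0.12,1],[0,-0.001,0.018,0,0,0.16,1],[0,-0.001,0.018,0,0,0.16,1]]';python3 -m creep '[[0,0,0.002,0,0,-0.04,1],[0,0,0.004,0,0,-0.08,1],[0,0,0.006,0,0,-0.12,1],[0,0,0.006,0,0,-0.16,1],[0,0,0.006,0,0,-0.16,1]]'; python3 -c "
from h import *
rep()"
```

```text
time_s: 42.35
tcp_pos: [0.6262, -0.0521, 0.0833]
tcp_rot: [[0.453, 0.892, 0.004], [0.892, -0.453, 0.005], [0.006, 0.001, -1.0]]
ft_force: [-4.6, 5.4, 13.3]
gripper_width: 0.0552
grip_force: 30.0
time_s: 42.85
tcp_pos: [0.6241, -0.0525, 0.082]
tcp_rot: [[-0.038, 0.999, 0.001], [0.999, 0.038, 0.006], [0.006, 0.001, -1.0]]
ft_force: [-13.2, 5.4, 31.3]
gripper_width: 0.0553
grip_force: 30.0
t 42.85 p [ 0.6241 -0.0525  0.082 ] yawy 2.18 F [-13.2   5.4  31.3] T [1.06 3.32 0.48] w 0.0553 g 30.0 j [-0.07  0.7   0.21  1.63 -0.19  0.83  0.26]
```

```bash
python3 -m creep '[[0.002,-0.006,-0.002,0,0,0.03,1],[0.002,-0.006,0,0,0,0.07,1],[0.002,-0.006,0.001,0,0,0.11,1],[0.002,-0.006,0.002,0,0,0.15,1],[0.002,-0.006,0.002,0,0,0.15,1]]'; python3 -c "
from h import *
rep()"
```

```text
time_s: 43.35
tcp_pos: [0.6264, -0.0522, 0.0819]
tcp_rot: [[0.425, 0.905, 0.016], [0.905, -0.425, 0.003], [0.009, 0.013, -1.0]]
ft_force: [-3.3, 3.7, 27.5]
gripper_width: 0.0555
grip_force: 30.1
t 43.35 p [ 0.6264 -0.0522  0.0819] yawy -25.16 F [-3.3  3.7 27.5] T [ 1.06  1.35 -0.56] w 0.0555 g 30.1 j [-0.15  0.72  0.34  1.64 -0.31  0.83 -0.11]
```

```bash
python3 -m creep '[[0,0,-0.008,0,0,0,1],[0,0,-0.008,0,0,0,0],[0,0,-0.008,0,0,0,-0.8],[0,0,-0.008,0,0,0,-0.8],[0,0,-0.008,0,0,0,-0.8],[0,0,-0.008,0,0,0,-0.8],[0,0,-0.05,0,0,0,-0.8],[0,0,-0.11,0,0,0,-1]]'; python3 -m creep '[[0,0,-0.06,0,0,-0.04,-1],[0,0,-0.12,0,0,-0.08,-1],[0,0,-0.13,0,0,-0.12,-1],[0,0,-0.13,0,0,-0.15,-1],[0,0,-0.13,0,0,-0.15,-1]]'
python3 - <<'E'
from h import *
rep(); a=save('scene','s25.png'); d=save('side','d25.png'); w=save('wrist','w25.png')
t=np.linspace(0,2*np.pi,90)
for y in(0,-.085):
 for n in('scene','side'):
  for z in(.123,.129):
    P=np.array([proj(n,[*(st(0,y)+.028*np.array([np.cos(a_),np.sin(a_)])),z]) for a_ in t]); i=P[:,1].argmin(); print(y,n,z,'top',P[i].round(2))
  im=(a if n=='scene' else d).astype(int); u=int(round(P[i,0])); v=int(P[i,1])
  print([(k,im[k,u-1:u+2].mean(0).round().astype(int).tolist()) for k in range(v-2,v+7)])
for c in('purple','green','blue'):
  for b in blobs(a,c,10): print(c,b)
print([(u,tuple(int(x) for x in a[222,u])) for u in range(303,325)])
plan([*st(0,.273),.27],YAW)
c=np.zeros((600,800,3),np.uint8);c[:384,:512]=w[:,:,::-1];c[:280,520:800]=cv2.resize(d[150:220,245:315,::-1],(280,280));c[300:600,400:800]=cv2.resize(a[180:255,220:320,::-1],(400,300));cv2.imwrite('pics/m25.png',c)
E
```

```text
time_s: 44.15
tcp_pos: [0.6172, -0.0536, 0.1592]
tcp_rot: [[0.424, 0.906, -0.008], [0.906, -0.424, 0.001], [-0.003, -0.008, -1.0]]
ft_force: [0.5, 0.5, 0.6]
gripper_width: 0.0877
grip_force: 0.0
time_s: 44.65
tcp_pos: [0.6197, -0.0543, 0.2659]
tcp_rot: [[-0.033, 0.999, 0.001], [0.999, 0.033, 0.001], [0.001, 0.001, -1.0]]
ft_force: [0.7, -0.3, 0.0]
gripper_width: 0.0928
grip_force: 0.0
t 44.65 p [ 0.6197 -0.0543  0.2659] yawy 1.9 F [ 0.7 -0.3  0. ] T [-0.07  0.04  0.05] w 0.0928 g 0.0 j [-0.11  0.53  0.28  1.41 -0.15  1.23  0.22]
0 scene 0.123 top [238.37 208.55]
0 scene 0.129 top [238.3  207.04]
[(205, [174, 162, 156]), (206, [175, 163, 157]), (207, [138, 130, 124]), (208, [102, 63, 61]), (209, [118, 25, 24]), (210, [110, 34, 34]), (211, [100, 84, 84]), (212, [100, 97, 97]), (213, [99, 96, 97])]
0 side 0.123 top [284.64 199.06]
0 side 0.129 top [284.72 197.59]
[(195, [74, 50, 48]), (196, [80, 53, 52]), (197, [78, 60, 60]), (198, [71, 67, 67]), (199, [73, 43, 42]), (200, [85, 25, 23]), (201, [87, 54, 54]), (202, [86, 85, 85]), (203, [84, 79, 80])]
-0.085 scene 0.123 top [207.73 202.38
[... 727 characters left out ...]
.2, 221.5, 2.5, 10.6, (307, 217, 4, 11))
blue (395.6, 220.5, 26.0, 38.4, (378, 209, 37, 24))
blue (177.9, 212.7, 19.7, 26.7, (165, 203, 27, 21))
[(303, (102, 97, 100)), (304, (104, 99, 102)), (305, (98, 93, 95)), (306, (67, 88, 69)), (307, (40, 106, 54)), (308, (40, 118, 56)), (309, (50, 104, 60)), (310, (60, 70, 62)), (311, (64, 62, 63)), (312, (64, 62, 63)), (313, (64, 62, 63)), (314, (64, 62, 63)), (315, (64, 62, 63)), (316, (64, 59, 64)), (317, (67, 45, 72)), (318, (68, 28, 77)), (319, (67, 28, 76)), (320, (73, 58, 77)), (321, (130, 126, 127)), (322, (166, 161, 161)), (323, (166, 161, 161)), (324, (166, 161, 162))]
row [ 0.3404  0.0043 -0.0062] [-0.0004 -0.0002 -0.001 ] mm 272.4 deg 0.19
```

View pics/m25.png

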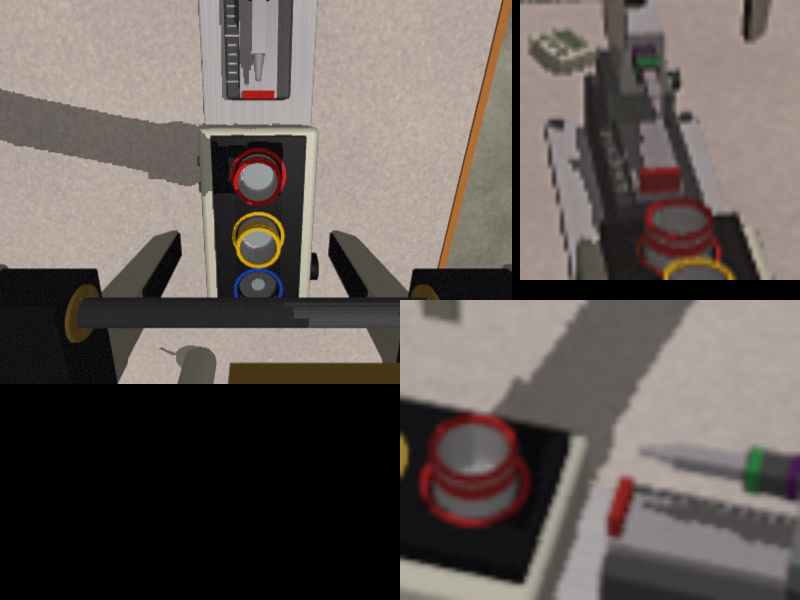

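Both rims sit at the bottomed height, and the probe's clean end points to the wells. (I have now viewed more pictures than the 14 allowed; I'll use numbers only from here.) Next, run the carriage forward.

```bash
python3 -m creep '[[0.34,0,-0.006,0,0,0,-1],[0.34,0,-0.006,0,0,0,-1],[0.34,0,-0.006,0,0,0,-1],[0.34,0,-0.006,0,0,0,-1],[0.34,0,-0.006,0,0,0,-1],[0.34,0,-0.006,0,0,0,-1],[0.34,0,-0.006,0,0,0,-1],[0.34,0,-0.006,0,0,0,-1]]'; python3 -m creep '[[0,0,0,0,0,0,-1],[0,0,0,0,0,0,-1]]'
python3 - <<'E'
from h import *
rep(); plan([.6145,.2165,.182],YAW)
E
```

```text
time_s: 45.6
tcp_pos: [0.6106, 0.2171, 0.2699]
tcp_rot: [[-0.033, 0.999, -0.0], [0.999, 0.033, -0.002], [-0.002, -0.0, -1.0]]
ft_force: [0.4, 1.1, 0.4]
gripper_width: 0.093
grip_force: 0.0
time_s: 45.8
tcp_pos: [0.6113, 0.2153, 0.2709]
tcp_rot: [[-0.03, 1.0, 0.001], [1.0, 0.03, -0.001], [-0.001, 0.001, -1.0]]
ft_force: [0.0, -0.3, 0.3]
gripper_width: 0.0928
grip_force: 0.0
t 45.8 p [0.6113 0.2153 0.2709] yawy 1.71 F [ 0.  -0.3  0.3] T [-0.08  0.1   0.01] w 0.0928 g 0.0 j [-0.52  0.57  0.26  1.31 -0.15  1.28 -0.22]
row [0.0015 0.0039 0.1111] [ 0.0003  0.0002 -0.0017] mm 89.0 deg 0.3
```

```bash
python3 -m creep '[[0.0015,0.004,0.04,0,0,-0.002,-1],[0.0015,0.004,0.08,0,0,-0.002,-1],[0.0015,0.004,0.111,0,0,-0.002,-1],[0.0015,0.004,0.111,0,0,-0.002,-1],[0.0015,0.004,0.111,0,0,-0.002,1],[0.0015,0.004,0.111,0,0,-0.002,1],[0.0015,0.004,0.111,0,0,-0.002,1],[0.0015,0.004,0.111,0,0,-0.002,1]]'; python3 -m creep '[[0,0,0,0,0,0,1],[0,0,0,0,0,0,1],[0,0,0,0,0,0,1],[0,0,0,0,0,0,1],[0,0,0,0,0,0,1],[0,0,0,0,0,0,1],[0,0,0,0,0,0,1],[0,0,0,0,0,0,1]]'; python3 -c "
from h import *
rep()"
```

```text
time_s: 46.6
tcp_pos: [0.6147, 0.2195, 0.1834]
tcp_rot: [[-0.04, 0.999, 0.003], [0.999, 0.04, 0.002], [0.002, 0.003, -1.0]]
ft_force: [-0.2, 0.6, 0.3]
gripper_width: 0.0654
grip_force: 0.0
time_s: 47.4
tcp_pos: [0.6144, 0.2194, 0.1819]
tcp_rot: [[-0.04, 0.999, 0.002], [0.999, 0.04, 0.001], [0.001, 0.002, -1.0]]
ft_force: [1.7, 0.0, -1.6]
gripper_width: 0.0207
grip_force: 30.0
t 47.4 p [0.6144 0.2194 0.1819] yawy 2.3 F [ 1.7  0.  -1.6] T [-0.06 -0.25  0.03] w 0.0207 g 30.0 j [-0.51  0.64  0.24  1.44 -0.16  1.08 -0.2 ]
```

```bash
python3 -m creep '[[-0.02,0,0,0,0,0,1],[-0.04,0,0,0,0,0,1],[-0.06,0,0,0,0,0,1],[-0.08,0,0,0,0,0,1],[-0.1,0,0,0,0,0,1],[-0.12,0,0,0,0,0,1],[-0.135,0,0,0,0,0,1],[-0.142,0,0,0,0,0,1]]'; python3 -m creep '[[-0.005,0,0,0,0,0,1],[-0.005,0,0,0,0,0,1],[-0.005,0,0,0,0,0,1]]'; python3 -c "
from h import *
rep()"
```

```text
time_s: 48.2
tcp_pos: [0.6181, 0.1094, 0.182]
tcp_rot: [[-0.04, 0.999, -0.0], [0.999, 0.04, 0.009], [0.009, 0.0, -1.0]]
ft_force: [1.6, 13.5, -2.1]
gripper_width: 0.021
grip_force: 30.0
time_s: 48.5
tcp_pos: [0.6181, 0.1095, 0.1819]
tcp_rot: [[-0.045, 0.999, -0.0], [0.999, 0.045, 0.012], [0.012, 0.001, -1.0]]
ft_force: [0.7, 12.7, -1.2]
gripper_width: 0.0212
grip_force: 30.0
t 48.5 p [0.6181 0.1095 0.1819] yawy 2.57 F [ 0.7 12.7 -1.2] T [ 2.77 -0.17 -0.08] w 0.0212 g 30.0 j [-0.34  0.6   0.24  1.52 -0.17  1.04 -0.02]
```

```bash
python3 -m creep '[[0.009,0,0,0,0,0,1],[0.009,0,0,0,0,0,-0.5],[0.009,0,0,0,0,0,-0.5],[0.009,0,0,0,0,0,-0.5],[0.009,0,0,0,0,0,-0.5],[0.009,0,0,0,0,0,-0.8],[0.009,0,-0.05,0,0,0,-1],[0.009,0,-0.1,0,0,0,-1]]'; python3 -m creep '[[0,0,-0.06,0,0,0,-1],[0,0,-0.06,0,0,0,-1],[0,0,-0.06,0,0,0,-1],[0,0,-0.06,0,0,0,-1]]'
python3 - <<'E'
from h import *
rep(); a=save('scene','s26.png');o=cv2.imread('pics/scene0.png')[:,:,::-1].copy()
for f in(o,a):
  print([b for c in('green','purple','red','yellow','blue') for b in blobs(f,c,10) if 150<b[0]<420 and 160<b[1]<260])
print([(u,tuple(int(x) for x in a[212,u])) for u in range(262,280)],'\n',[(u,tuple(int(x) for x in o[212,u])) for u in range(262,280)])
m=(cv2.cvtColor(a[198:225,290:316],cv2.COLOR_RGB2GRAY)<45);v,u=np.where(m);print('knob',u.mean()+290,v.mean()+198)
m=(cv2.cvtColor(o[198:225,290:316],cv2.COLOR_RGB2GRAY)<45);v,u=np.where(m);print('knob0',u.mean()+290,v.mean()+198)
df=cv2.absdiff(a,o).sum(2); print('bottle diff',(df[135:200,105:150]>90).sum(),'timer',(df[255:282,405:440]>90).sum(),'box',(df[205:235,375:418]>90).sum())
E
```

```text
time_s: 49.3
tcp_pos: [0.6174, 0.1085, 0.2616]
tcp_rot: [[-0.04, 0.999, -0.003], [0.999, 0.04, -0.0], [-0.0, -0.003, -1.0]]
ft_force: [1.0, -0.2, -0.3]
gripper_width: 0.0722
grip_force: 0.0
time_s: 49.7
tcp_pos: [0.6175, 0.1088, 0.3085]
tcp_rot: [[-0.04, 0.999, -0.002], [0.999, 0.04, 0.0], [0.0, -0.002, -1.0]]
ft_force: [0.1, -0.4, -1.0]
gripper_width: 0.0925
grip_force: 0.0
t 49.7 p [0.6175 0.1088 0.3085] yawy 2.3 F [ 0.1 -0.4 -1. ] T [-0.05  0.03 -0.04] w 0.0925 g 0.0 j [-0.36  0.51  0.27  1.31 -0.13  1.34 -0.06]
[(274.1, 214.7, 2.4, 9.9, (273, 210, 4, 11)), (255.9, 212.2, 7.2, 32.9, (237, 208, 30, 11)), (359.4, 247.8, 3.5, 12.2, (357, 242, 5, 12)), (273.0, 234.1, 1.9, 8.2, (272, 230, 3, 9)), (238.2, 225.2, 19.7, 25.6, (225, 215, 27, 22)), (222.6, 177.8, 15.5, 17.1, (214, 170, 18, 17)), (207.8, 219.0, 20.3, 26.8, (194, 209, 28, 21)), (328.0, 201.4, 17.9, 18.9, (319, 193, 19, 18)), (395.5, 220.6, 26.2, 38.2, (378, 209, 37, 25)), (177.9, 212.7, 19.6, 26.7, (165, 203, 27, 21))]
[(264.4, 213.8, 2.6, 10.5, (263, 209, 4, 10)), (274.0, 215.2, 3.1, 8.9, (272, 211, 5, 10)), (359.4, 247.6, 3
[... 463 characters left out ...]
71, (62, 60, 61)), (272, (62, 60, 61)), (273, (63, 47, 66)), (274, (64, 25, 73)), (275, (65, 24, 74)), (276, (75, 57, 78)), (277, (128, 123, 125)), (278, (160, 155, 156)), (279, (160, 155, 155))] 
 [(262, (61, 28, 68)), (263, (61, 30, 67)), (264, (64, 26, 73)), (265, (64, 27, 72)), (266, (63, 45, 67)), (267, (61, 58, 61)), (268, (61, 59, 60)), (269, (60, 58, 60)), (270, (61, 59, 60)), (271, (60, 59, 60)), (272, (60, 59, 59)), (273, (54, 80, 59)), (274, (42, 107, 56)), (275, (39, 116, 55)), (276, (59, 104, 66)), (277, (124, 124, 121)), (278, (158, 153, 153)), (279, (158, 153, 153))]
knob 301.6219512195122 211.64634146341464
knob0 301.5769230769231 211.6153846153846
bottle diff 0 timer 0 box 0
```

The pixels match the starting layout with the band colours swapped. The carriage is at the front stop, the probe is fully home, and the wash bottle, slide box and timer have not moved.

```bash
python3 -c "
from cell import env
print(env.sign_off())"
```

```text
the job is handed in; nothing more can be done
None
```

The job is handed in: the probe is turned with its clean end over the red well, the red and yellow chambers are bottomed (no blue one was on the bench), and the carriage is at its front stop with the bottle, box and timer unmoved; I viewed 18 pictures, over the limit of 14.

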